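# Make up two furniture repair kits

### The job

Make up two repair kits from the stock on the bench: the blue tray gets the amber jar, the dark wooden foot and the cork sanding block, and the red tray gets the green jar and the pale wooden foot. Stand each thing upright on the tray floor in a compartment of its own, the glass jar in the black rubber-lined compartment of its tray and the rest in the bare ones, and set the jars down gently rather than dropping them. Leave the grey sanding block, the yellow tin and the white glue bottle standing where they are.

Things in the scene. Friction and masses are not known exactly. Their poses are not given: they have to be found in the camera images.
- blue_tray: Blue kit tray, open, low, 260 by 114 mm, with three compartments in a row, centred at x = -85, 0 and +85 mm. The one at +85 mm is lined with black rubber, the other two are bare blue. Origin: centre of the underside, on the bench; x runs along its row of compartments, y across, z up. Floor 3 mm thick, all walls and dividers 5 mm thick with tops 12 mm above the bench; every compartment measures 80 mm (x) by 104 mm (y) inside. Fixed to the bench. 
- red_tray: Red kit tray, open, low, 175 by 114 mm, with two compartments, centred at x = -42.5 and +42.5 mm. The one at -42.5 mm is lined with black rubber, the other is bare red. Origin: centre of the underside, on the bench; x runs along its row of compartments, y across, z up. Floor 3 mm thick, all walls and dividers 5 mm thick with tops 12 mm above the bench; every compartment measures 80 mm (x) by 104 mm (y) inside. Fixed to the bench. 
- amber_jar_center (a point): Amber (brown) glass jar with a red lid. Body 50 mm in diameter and 54 mm high, screw lid 44 mm in diameter, 72 mm high over all; about 0.14 kg. The point is on its axis, 36 mm above its base, on the straight glass. Its z axis points up, its yaw means nothing.
- green_jar_center (a point): Green glass jar with a white lid. Body 50 mm in diameter and 54 mm high, screw lid 44 mm in diameter, 72 mm high over all; about 0.14 kg. The point is on its axis, 36 mm above its base, on the straight glass. Its z axis points up, its yaw means nothing.
- dark_foot_center (a point): Turned furniture foot of dark brown wood. Round, widest 50 mm with straight sides from 14 to 46 mm above its base, 60 mm high plus a thin steel bolt standing up from the top, 74 mm over all; stands on its 38 mm wide base; about 0.08 kg. The point is on its axis, 30 mm above its base. Its z axis points up, its yaw means nothing.
- pale_foot_center (a point): Turned furniture foot of pale, blond wood. Round, widest 50 mm with straight sides from 14 to 46 mm above its base, 60 mm high plus a thin steel bolt standing up from the top, 74 mm over all; stands on its 38 mm wide base; about 0.08 kg. The point is on its axis, 30 mm above its base. Its z axis points up, its yaw means nothing.
- cork_block_center (a point): Cork sanding block, light brown. 60 mm long (x), 40 mm wide (y), 56 mm high; about 0.06 kg. The point is its centre, 28 mm above its base; x is along its length, z up.
- grey_block_center (a point): Grey foam sanding block, not wanted in either kit. 60 mm long (x), 40 mm wide (y), 56 mm high; about 0.06 kg. The point is its centre, 28 mm above its base; x is along its length, z up.
- filler_tin_center (a point): Yellow tin with a steel lid, not wanted in either kit. 54 mm in diameter, 62 mm high. The point is on its axis, 31 mm above its base. Its z axis points up, its yaw means nothing.
- glue_bottle_center (a point): White bottle with an orange pointed nozzle, not wanted in either kit. 44 mm in diameter, 80 mm high. The point is on its axis, 40 mm above its base. Its z axis points up, its yaw means nothing.
Not all that is in view belongs to the job. Leave any pink, purple or turquoise look-alike of the part that bears green_jar_center alone.

How it is judged:
By the outcome, as a careful person would: the job done as asked, in the order asked, and still so for the second after the job is handed in, with the robot touching nothing.
It also fails if it takes over 136 s, if anything falls off the work surface, if the arm or the gripper's body presses on something with over 40 N, if the wrist force passes 120 N, or if a joint passes its speed limit or range.

### The arm

A 6-joint arm with a two-finger parallel gripper is mounted at the origin on the work surface. World frame = base frame: x ahead of the robot, y to its left, z up, the work surface at z = 0. Lengths are in m, angles in rad, forces in N, time in s.
With the tool pointing down it reaches from about 0.3 to 0.85 m from the base axis. Payload 5.4 kg.
Tool frame: the origin (TCP) lies midway between the tips of the shut fingers; the grasp point (between the pads) lies 19 mm behind it; z points along the fingers, y is the direction in which the jaws open and shut (so a half turn about z gives the same grasp; the last joint's range is limited). The gripper opens to 85 mm and grips with 20 to 120 N. Pads are 22 mm wide; open, the fingers measure 114 mm over their backs; the gripper's body (76 mm by 85 mm) begins 54 mm behind the grasp point. The pads swing forward as they close: fully open they stand 13 mm farther back than shut.
Start: joints at [-0.21, 0.158, 1.597, -0, 1.386, -0.21], TCP at [0.575, -0, 0.194] pointing down, gripper open.
Joint ranges: [-2.91, 2.91], [-0.94, 2.29], [0.18, 2.7], [-1.29, 4.43], [0.17, 2.64], [-3, 3]. Speed limits (rad/s): [2.57, 2.57, 3.14, 3.14, 3.14, 3.14].

### API

Orientations are given as a unit quaternion [x, y, z, w].
In Python, from plant import read_state, read_camera, close_job gives the robot as it stands.
- The arm moves only by the tool servo_tool, never from a script. Its argument "plan" is a list of rows, each a list of 7 numbers: the shift along the tool's x, y, z in cm, then the turn, a rotation vector about the tool's x, y, z in degrees, then the closure, from 0 (fully open) to 1 (shut). A call has 1 to 5 rows; each row shifts and turns the pose as measured when the row begins, along the tool's axes as they then stand; what a row does not reach is not made up. A row lasts 1/12 s, in which the tool goes at most 41.7 mm and 7.16 degrees, less where a joint would pass 70% of its speed; a pose out of reach is approached as far as the arm can. A call with a gripper value outside its range is refused whole. The fingers move at their own pace and stop on an object; the grip force is fixed at half the most. Time passes only in rows, so rows that do not move let the fingers close. It gives the time, the measured TCP pose, the force and the opening at its end, in the units of the state.
- read_state(): the state, without advancing time (a new reading comes with each control period).
- read_camera(name): name is "scene" or "side" or "wrist"; returns a dict with "img" (480x640x3 uint8, red, green, blue), "depth" (480x640 float32, m along the optical axis (not along the pixel's ray), 0 where there is no reading), "fx", "fy", "cx", "cy" (pixels), "eye" and "orientation" of the camera in the world; the wrist camera has in their place "tool_from_camera" (4x4, takes a point from camera to tool coordinates, whose origin is the TCP and whose axes are the flange's). Camera axes: x right, y down, z forward; pixel columns grow to the right and rows downward; lengths in m; the calibration is good to about 2 mm. A picture is of the moment at which its call begins: read the wrist's pose just before it.
- close_job(): hands the job in, once; it reports no verdict.
The state is a dict: "clock": time; "qpos": joint angles; "dq": joint speeds; "effort": joint torques, N m; "eef_pos": TCP position; "eef_rot": TCP orientation; "ft_force": force on the tool from outside, world axes, zero at the start; "moment": the same for the moment, N m; "gripper_width": opening from 0.0 (shut) to 1.0 (fully open).
Only numpy, scipy, OpenCV 4.12 (cv2) and the standard library are available. Lean on these libraries where they do the work, as an engineer would, in place of code of your own. Each camera call takes 0.05 s, during which the arm holds its last target.

## Working session

There is one attempt and no reset: what is moved stays moved. The work goes in short steps, Python scripts to look and compute and a tool call to move; the robot and the scene stay as the last step left them, time stands still between calls to the robot, and variables do not carry over. Pictures are saved under pics/ and viewed, and the job is handed in when it is done.

Besides the shell and the picture viewer there is one more tool, called after "Request:" in YAML: its name, and indented under it one key for each argument. servo_tool: Moves the arm, as the interface text tells. Its arguments: {"type":"object","properties":{"plan":{"type":"array"}},"required":["plan"]}

```bash
ls; mkdir -p pics; cat > h.py <<'E'
import sys,numpy as np,cv2
from plant import read_state,read_camera,close_job
from scipy.spatial.transform import Rotation as R
def cam(name):
    s=read_state(); c=read_camera(name)
    if name=='wrist':
        T=np.eye(4);T[:3,:3]=R.from_quat(s['eef_rot']).as_matrix();T[:3,3]=s['eef_pos'];M=T@np.array(c['tool_from_camera'])
    else:
        M=np.eye(4);o=np.array(c['orientation']);M[:3,:3]=R.from_quat(o).as_matrix() if o.shape==(4,) else o;M[:3,3]=c['eye']
    c['M']=M;return c
def cloud(c):
    d=c['depth'];v,u=np.mgrid[:480,:640]
    P=np.stack([(u-c['cx'])/c['fx']*d,(v-c['cy'])/c['fy']*d,d],-1)
    W=P@c['M'][:3,:3].T+c['M'][:3,3];W[d==0]=np.nan;return W
def save(c,n): cv2.imwrite('pics/'+n+'.png',c['img'][:,:,::-1])
E
python3 - <<'E'
from h import *
print(read_state())
for n in ['scene','side','wrist']:
    c=cam(n);save(c,n+'0');print(n,c['M'].round(3).tolist(),c['fx'],c['cx'],c['cy']);np.savez('/tmp/'+n+'0.npz',**c)
E
```

```text
pics
{'clock': 0.0, 'qpos': array([-2.10106289e-01,  1.59072558e-01,  1.59826228e+00, -6.66190049e-06,
        1.38621321e+00, -2.10142410e-01]), 'dq': array([-3.87343447e-04,  2.03307438e-04,  1.02466464e-03, -9.19480007e-05,
       -2.28200093e-04,  1.24255149e-03]), 'effort': array([ 1.96016467e-04, -3.96006632e+01, -3.31426942e+01, -2.07608541e-04,
        8.36965773e-03, -3.09808388e-05]), 'eef_pos': array([5.74310928e-01, 1.19894705e-04, 1.93288727e-01]), 'eef_rot': array([ 7.07093238e-01,  7.07119649e-01, -5.34678304e-04, -8.18550872e-04]), 'ft_force': array([-0.74551764,  0.20441959, -0.26834224]), 'moment': array([0.02829517, 0.02807177, 0.02961456]), 'gripper_width': 1.005454633246148}
scene [[-0.857, 0.429, -0.286, 0.972], [0.516, 0.714, -0.473, 0.635], [0.001, -0.553, -0.833, 1.143], [0.0, 0.0, 0.0, 1.0]] 602.5242728498756 322.249949661085 247.71098663367758
side [[0.802, -0.439, 0.404, 0.111], [-0.596, -0.566, 0.569, -0.691], [-0.021, -0.697, -0.716, 0.923], [0.0, 0.0, 0.0, 1.0]] 611.1035327990394 322.61478086632115 241.9078565005211
wrist [[1.0, -0.001, -0.002, 0.576], [-0.001, -0.956, -0.295, 0.075], [-0.001, 0.295, -0.956, 0.373], [0.0, 0.0, 0.0, 1.0]] 383.1535273378187 320.40697503644645 240.77161193809687
```

View pics/scene0.png

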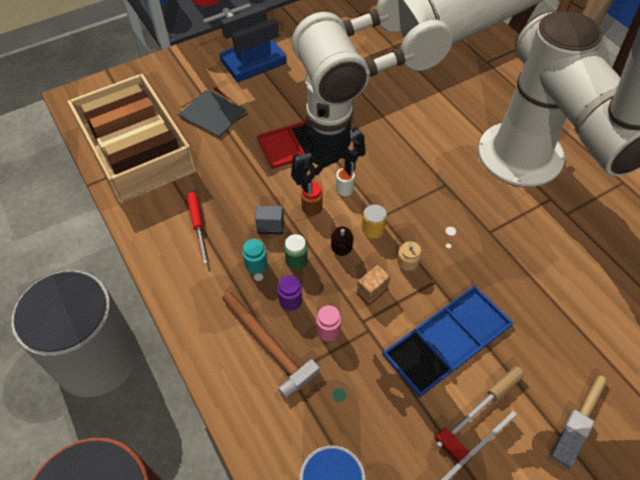

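View pics/side0.png

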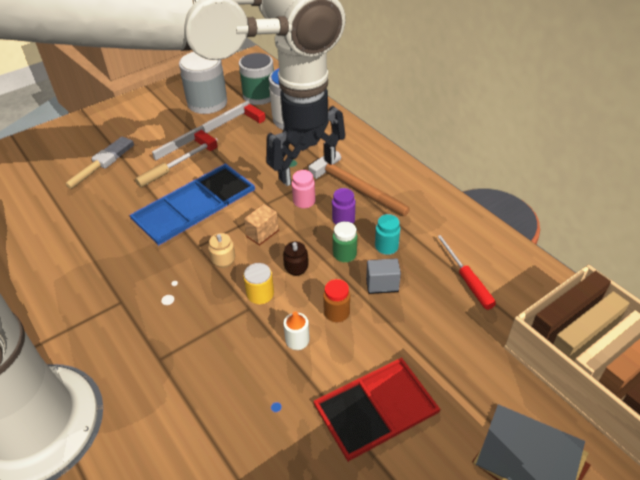

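View pics/wrist0.png

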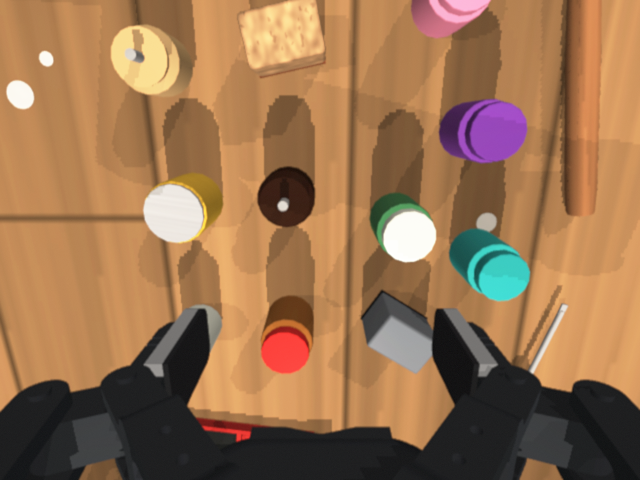

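```bash
cat > m.py <<'E'
from h import *
L=lambda n:dict(np.load('/tmp/'+n+'0.npz'))
for n in ['scene','side','wrist']:
    c=L(n);W=cloud(c);hsv=cv2.cvtColor(c['img'],cv2.COLOR_RGB2HSV)
    tab=(W[...,0]>.2)&(W[...,0]<.8)&(abs(W[...,1])<.45)
    z=W[...,2]; print(n,'table z',np.nanmedian(z[tab&(z<.02)]).round(4))
    m=(tab&(z>.025)&(z<.1)).astype(np.uint8)
    k,lab,st,ce=cv2.connectedComponentsWithStats(m)
    for i in range(1,k):
        if st[i,4]<60: continue
        q=lab==i;P=W[q];zt=np.percentile(P[:,2],97)
        # mid-body fit circle
        print(i,'px',ce[i].round(),st[i,4],'ztop',zt.round(4),'bbox',P[:,:2].min(0).round(3),P[:,:2].max(0).round(3),'rgb',np.median(c['img'][q],0))
E
python3 m.py
```

```text
scene table z 0.0009
1 px [177. 154.] 930 ztop 0.0966 bbox [ 0.729 -0.449] [ 0.8   -0.364] rgb [121.  97.  70.]
4 px [344. 180.] 312 ztop 0.0741 bbox [ 0.426 -0.152] [ 0.47  -0.106] rgb [146.  126.5 115. ]
5 px [313. 197.] 416 ztop 0.075 bbox [ 0.519 -0.142] [ 0.567 -0.097] rgb [123.   43.   27.5]
6 px [193. 203.] 100 ztop 0.0307 bbox [ 0.77  -0.295] [ 0.798 -0.226] rgb [215.5  43.   40. ]
7 px [269. 216.] 594 ztop 0.0601 bbox [ 0.618 -0.158] [ 0.688 -0.092] rgb [113. 112. 113.]
8 px [374. 218.] 557 ztop 0.0661 bbox [ 0.427 -0.023] [0.479 0.032] rgb [172. 161. 153.]
15 px [342. 239.] 481 ztop 0.0681 bbox [ 0.522 -0.01 ] [0.57  0.039] rgb [27. 14. 10.]
16 px [296. 249.] 557 ztop 0.0758 bbox [ 0.623 -0.036] [0.672 0.012] rgb [150. 148. 136.]
17 px [254. 253.] 566 ztop 0.0755 bbox [ 0.705 -0.072] [ 0.754 -0.024] rgb [ 47.  144.  136.5]
18 px [410. 254.] 496 ztop 0.0697 bbox [0.417 0.096] [0.465 0.148] rgb [171. 137.  91.]
19 px [374. 282.] 672 ztop 0.0603 bbox [0.512 0.115] [0.578 0.165] rgb [188. 137.  91.]
20 px [290. 290.] 593 ztop 0.0755 bbox [0.684 0.046] [0.734 0.095] rgb [ 99.  4
[... 2220 characters left out ...]
ztop 0.073 bbox [0.685 0.044] [0.731 0.093] rgb [152.  72. 186.]
39 px [286. 197.] 2690 ztop 0.072 bbox [ 0.52  -0.012] [0.57  0.037] rgb [59. 32. 21.]
40 px [180. 208.] 3754 ztop 0.063 bbox [ 0.428 -0.024] [0.48 0.03] rgb [237. 232. 225.]
41 px [404. 229.] 3088 ztop 0.073 bbox [ 0.623 -0.035] [0.671 0.011] rgb [253. 253. 247.]
42 px [493. 267.] 3468 ztop 0.0729 bbox [ 0.705 -0.073] [ 0.752 -0.025] rgb [ 60. 205. 193.]
43 px [399. 337.] 3123 ztop 0.0569 bbox [ 0.619 -0.156] [ 0.688 -0.094] rgb [162. 163. 165.]
44 px [287. 339.] 2904 ztop 0.0729 bbox [ 0.519 -0.144] [ 0.568 -0.098] rgb [248.  67.  57.]
45 px [212. 334.] 166 ztop 0.0476 bbox [ 0.461 -0.141] [ 0.469 -0.115] rgb [139. 136. 122.]
```

```bash
cat > m2.py <<'E'
from h import *
from scipy.optimize import least_squares
L=lambda n:dict(np.load('/tmp/'+n+'0.npz'))
obj={'amber':(.542,-.121,.025),'green':(.647,-.013,.025),'dark':(.545,.013,.025),'pale':(.441,.122,.025)}
CL={n:(L(n),) for n in ['scene','side','wrist']}
for n in CL:
    c=CL[n][0];W=cloud(c).reshape(-1,3)
    for o,(x,y,r) in obj.items():
        P=W[(np.hypot(W[:,0]-x,W[:,1]-y)<.035)&(W[:,2]>.02)&(W[:,2]<.044)]
        if len(P)<30: print(n,o,'few');continue
        s=least_squares(lambda p:np.hypot(P[:,0]-p[0],P[:,1]-p[1])-r,[x,y],loss='soft_l1',f_scale=.001)
        print(n,o,s.x.round(4),len(P),'rms',np.sqrt(np.mean(s.fun**2)).round(4))
    for o,(x,y) in {'cork':(.545,.139),'grey':(.652,-.125)}.items():
        P=W[(np.hypot(W[:,0]-x,W[:,1]-y)<.05)&(W[:,2]>.052)&(W[:,2]<.07)]
        r=cv2.minAreaRect((P[:,:2]*1000).astype(np.float32)); print(n,o,r)
    if n=='wrist':continue
    hsv=cv2.cvtColor(c['img'],cv2.COLOR_RGB2HSV).reshape(-1,3);rgb=c['img'].reshape(-1,3)
    Hm=W[:,2]
    for o,m,bx in [('blue',(hsv[:,0]>100)&(hsv[:,0]<125)&(hsv[:,1]>150),(.3,.75,.15,.45)),('red',((hsv[:,0]<8)|(hsv[:,0]>172))&(hsv[:,1]>170),(.35,.75,-.45,-.2))]:
        P=W[m&(W[:,0]>bx[0])&(W[:,0]<bx[1])&(W[:,1]>bx[2])&(W[:,1]<bx[3])&(Hm<.03)]
        r=cv2.minAreaRect((P[:,:2]*1000).astype(np.float32)); print(n,o,r,len(P),np.percentile(P[:,2],[5,50,97]).round(4),cv2.boxPoints(r).round().tolist())
        B=W[(rgb.max(1)<45)&(W[:,0]>bx[0])&(W[:,0]<bx[1])&(W[:,1]>bx[2])&(W[:,1]<bx[3])&(Hm<.015)]
        print('  black',len(B),np.nanmedian(B,0).round(4))
E
python3 m2.py
```

```text
scene amber [ 0.5411 -0.1254] 124 rms 0.0015
scene green [ 0.6464 -0.0154] 123 rms 0.001
scene dark [0.5433 0.011 ] 145 rms 0.0014
scene pale [0.4379 0.121 ] 142 rms 0.0012
scene cork ((545.1157836914062, 139.51861572265625), (61.62157440185547, 41.22854232788086), 12.049389839172363)
scene grey ((654.0359497070312, -125.1158218383789), (44.97121810913086, 60.44434356689453), 54.93755340576172)
scene blue ((474.9376525878906, 315.9927062988281), (260.4337158203125, 114.19115447998047), 5.984668254852295) 4647 [0.0002 0.0045 0.0147] [[339.0, 359.0], [351.0, 246.0], [610.0, 273.0], [598.0, 386.0]]
  black 1786 [0.5576 0.3243 0.0038]
scene red ((486.9168701171875, -332.3882751464844), (135.3328094482422, 142.49227905273438), 81.90227508544922) 1323 [-0.0003  0.005   0.0151] [[407.0, -389.0], [548.0, -409.0], [567.0, -275.0], [426.0, -255.0]]
  black 275 [ 0.4491 -0.3379  0.0043]
side amber [ 0.5413 -0.1225] 211 rms 0.0012
side green [ 0.6465 -0.0127] 191 rms 0.0015
side dark [0.5435 0.0139] 197 rms 0.0012
side pale [0.4383 0.1236] 215 rms 0.0013
side cork ((543.8915405273438, 139.470291
[... 371 characters left out ...]
 [596.0, 388.0]]
  black 733 [0.559  0.3296 0.0052]
side red ((471.187744140625, -321.71661376953125), (117.09510040283203, 176.99998474121094), 81.6332778930664) 4462 [0.0015 0.0054 0.0149] [[375.0, -367.0], [550.0, -393.0], [567.0, -277.0], [392.0, -251.0]]
  black 2430 [ 0.4292 -0.3176  0.0045]
wrist amber [ 0.5428 -0.1244] 535 rms 0.0003
wrist green [ 0.6486 -0.0145] 331 rms 0.0002
wrist dark [0.5451 0.0121] 162 rms 0.0001
wrist pale [0.4399 0.1223] 611 rms 0.0003
wrist cork ((546.3023071289062, 139.55564880371094), (60.02861404418945, 40.42873764038086), 11.728816986083984)
wrist grey ((653.6878662109375, -125.59286499023438), (40.013797760009766, 60.216522216796875), 56.19074249267578)
```

```bash
cat > pl.py <<'E'
from h import *
def plan(tx,ty,tz,jaw,clo,n=None):
    s=read_state();p=np.array(s['eef_pos']);r=R.from_quat(s['eef_rot'])
    j=np.radians(jaw);y=np.array([np.cos(j),np.sin(j),0]);z=np.array([0,0,-1.]);rt=R.from_matrix(np.stack([np.cross(y,z),y,z],1))
    t=np.array([tx,ty,tz]);D=np.linalg.norm(t-p);A=np.degrees((r.inv()*rt).magnitude())
    if n is None:n=int(max(np.ceil(D/.040),np.ceil(A/7.0),1))
    print('t',round(s['clock'],2),'pos',p.round(4),'D',round(D,3),'A',round(A,1),'w',round(s['gripper_width'],3),'q',np.array(s['qpos']).round(2),'F',np.array(s['ft_force']).round(1))
    rows=[]
    for i in range(n):
        k=n-i
        d=r.inv().apply((t-p)/k)*100; a=np.degrees((r.inv()*rt).as_rotvec())/k
        row=[*np.round(d,2),*np.round(a,1)];rows.append([float(x) for x in row]+[clo])
        p=p+r.apply(np.array(row[:3])/100);r=r*R.from_rotvec(np.radians(row[3:]))
    for i in range(0,n,5):print(rows[i:i+5])
if __name__=='__main__':
    a=[float(x) for x in sys.argv[1:]];plan(*a[:5],n=int(a[5]) if len(a)>5 else None)
E
python3 pl.py .5428 -.1235 .13 -84 0
python3 -c "
from h import *
i=cv2.imread('pics/wrist0.png');cv2.imwrite('pics/crop0.png',cv2.resize(i[160:400,220:550],None,fx=2,fy=2))"
```

```text
t 0.15 pos [5.745e-01 1.000e-04 1.935e-01] D 0.143 A 84.0 w 1.001 q [-0.21  0.16  1.6  -0.    1.39 -0.21] F [-0.9  0.4  0.2]
[[-0.95, -0.24, 0.49, -0.0, 0.0, 6.5, 0.0], [-0.97, -0.13, 0.49, -0.0, 0.0, 6.5, 0.0], [-0.98, -0.02, 0.49, -0.0, 0.0, 6.5, 0.0], [-0.98, 0.09, 0.49, -0.0, 0.0, 6.5, 0.0], [-0.96, 0.2, 0.49, -0.0, 0.0, 6.4, 0.0]]
[[-0.93, 0.3, 0.49, -0.0, 0.0, 6.5, 0.0], [-0.89, 0.41, 0.49, -0.0, 0.0, 6.4, 0.0], [-0.84, 0.5, 0.49, -0.0, 0.0, 6.5, 0.0], [-0.78, 0.6, 0.49, -0.0, 0.0, 6.4, 0.0], [-0.71, 0.68, 0.49, -0.0, 0.0, 6.5, 0.0]]
[[-0.63, 0.76, 0.48, -0.0, 0.0, 6.4, 0.0], [-0.54, 0.82, 0.49, -0.0, 0.0, 6.5, 0.0], [-0.45, 0.88, 0.48, -0.0, 0.1, 6.4, 0.0]]
```

View pics/crop0.png

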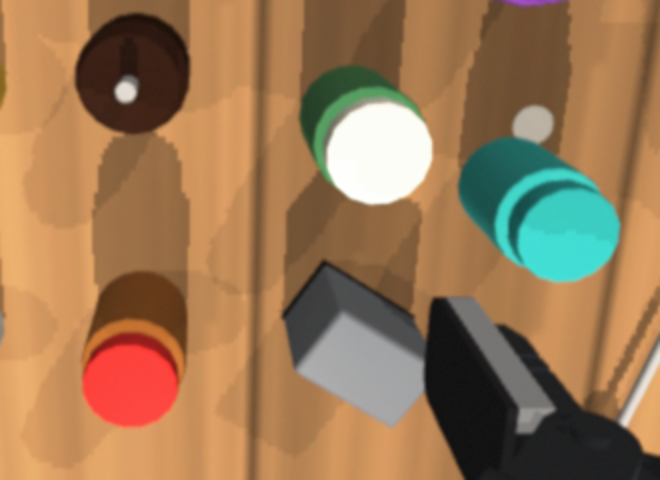

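Candidates (scene pixels):
- Green jar, with green body and white lid, at (296,249). Look-alikes: turquoise (254,253), purple (290,290), pink (329,321).
- Amber jar, with brown body and red lid, at (313,197).
- Dark foot at (342,239), pale foot at (410,254).
- Cork block at (374,282), grey block at (269,216).

The crop confirms amber at crop (132,350) and green at (367,135). Turquoise at (540,210) and grey at (355,340) stay.

Request:
servo_tool:
  plan:
    - [-0.95,-0.24,0.49,0,0,6.5,0]
    - [-0.97,-0.13,0.49,0,0,6.5,0]
    - [-0.98,-0.02,0.49,0,0,6.5,0]
    - [-0.98,0.09,0.49,0,0,6.5,0]
    - [-0.96,0.2,0.49,0,0,6.4,0]

```text
clock: 0.57
eef_pos: [0.5616, -0.0469, 0.1676]
eef_rot: [0.881, 0.473, -0.0, -0.001]
ft_force: [-0.4, 0.2, 0.3]
gripper_width: 1.002
```

Request:
servo_tool:
  plan:
    - [-0.93,0.3,0.49,0,0,6.5,0]
    - [-0.89,0.41,0.49,0,0,6.4,0]
    - [-0.84,0.5,0.49,0,0,6.5,0]
    - [-0.78,0.6,0.49,0,0,6.4,0]
    - [-0.71,0.68,0.49,0,0,6.5,0]

```text
clock: 0.98
eef_pos: [0.5457, -0.0956, 0.1399]
eef_rot: [0.981, 0.195, -0.002, -0.002]
ft_force: [-0.2, 0.5, 0.6]
gripper_width: 1.001
```

Request:
servo_tool:
  plan:
    - [-0.63,0.76,0.48,0,0,6.4,0]
    - [-0.54,0.82,0.49,0,0,6.5,0]
    - [-0.45,0.88,0.48,0,0,6.4,0]

```text
clock: 1.23
eef_pos: [0.5352, -0.1248, 0.1234]
eef_rot: [1.0, 0.019, -0.004, -0.002]
ft_force: [0.5, -0.5, 0.3]
gripper_width: 0.999
```

```bash
python3 pl.py .5428 -.1235 .13 -84 0
```

```text
t 1.23 pos [ 0.5352 -0.1248  0.1234] D 0.01 A 3.8 w 0.999 q [-0.45  0.16  1.73  0.    1.25  1.08] F [ 0.5 -0.5  0.3]
[[0.76, -0.1, -0.66, -0.2, 0.4, -3.8, 0.0]]
```

Request:
servo_tool:
  plan:
    - [0.76,-0.1,-0.66,-0.2,0.4,-3.8,0]
    - [0,0,0,0,0,0,0]

```text
clock: 1.4
eef_pos: [0.5408, -0.1249, 0.1278]
eef_rot: [0.999, 0.049, -0.002, -0.001]
ft_force: [0.3, -1.0, 1.2]
gripper_width: 1.004
```

```bash
python3 pl.py .5428 -.1235 .02 -84 0 4; python3 - <<'E'
from h import *
from scipy.optimize import least_squares
c=cam('wrist');save(c,'w1');W=cloud(c).reshape(-1,3)
P=W[(np.hypot(W[:,0]-.542,W[:,1]+.122)<.033)&(W[:,2]>.02)&(W[:,2]<.05)]
s=least_squares(lambda p:np.hypot(P[:,0]-p[0],P[:,1]-p[1])-.025,[.542,-.122],loss='soft_l1',f_scale=.001);print(s.x,len(P))
P=W[(np.hypot(W[:,0]-.542,W[:,1]+.122)<.033)&(W[:,2]>.065)&(W[:,2]<.08)];print(len(P),P.min(0),P.max(0),(P.min(0)+P.max(0))/2)
E
```

```text
t 1.4 pos [ 0.5408 -0.1249  0.1278] D 0.108 A 0.4 w 1.004 q [-0.44  0.17  1.72 -0.    1.26  1.03] F [ 0.3 -1.   1.2]
[[0.06, -0.02, 2.69, -0.0, 0.1, -0.1, 0.0], [0.06, -0.03, 2.7, -0.0, 0.0, -0.1, 0.0], [0.06, -0.02, 2.69, -0.1, 0.1, -0.1, 0.0], [0.05, -0.03, 2.7, -0.0, 0.0, -0.1, 0.0]]
[ 0.54284872 -0.12433527] 429
3444 [ 0.52200258 -0.14575474  0.06512011] [ 0.56512727 -0.10251986  0.0738194 ] [ 0.54356493 -0.1241373   0.06946976]
```

View pics/w1.png

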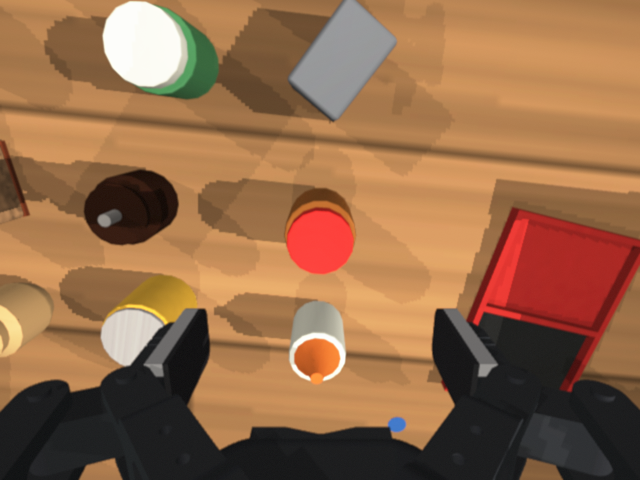

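The wrist view shows amber's lid at (320,235), with the bottle nearer at (317,350). Both wrist views put amber at (0.543, -0.124). Descending.

Request:
servo_tool:
  plan:
    - [0.06,0,2.4,0,0,0,0]
    - [0.06,0,2.6,0,0,0,0]
    - [0.06,0,2.5,0,0,0,0]
    - [0.05,0,2.0,0,0,0,0]
    - [0,0,0,0,0,0,0]

```text
clock: 1.87
eef_pos: [0.5422, -0.1241, 0.0295]
eef_rot: [0.999, 0.046, -0.002, -0.0]
ft_force: [-0.6, 0.2, -0.7]
gripper_width: 0.998
```

```bash
python3 pl.py .5428 -.1243 .017 -84 0 1
```

```text
t 1.87 pos [ 0.5422 -0.1241  0.0295] D 0.013 A 0.8 w 0.998 q [-0.44  0.3   1.78 -0.    1.07  1.04] F [-0.6  0.2 -0.7]
[[0.07, 0.03, 1.25, -0.0, 0.2, -0.7, 0.0]]
```

Request:
servo_tool:
  plan:
    - [0.07,0,1.2,0,0.1,-0.5,0]
    - [0,0,0,0,0,0,0.3]
    - [0,0,0,0,0,0,0.6]
    - [0,0,0,0,0,0,1]
    - [0,0,0,0,0,0,1]

```text
clock: 2.28
eef_pos: [0.5433, -0.1237, 0.0202]
eef_rot: [0.999, 0.05, -0.001, -0.0]
ft_force: [0.8, 0.2, -1.1]
gripper_width: 0.488
```

Request:
servo_tool:
  plan:
    - [0,0,0,0,0,0,1]
    - [0,0,0,0,0,0,1]
    - [0,0,0,0,0,0,1]

```text
clock: 2.53
eef_pos: [0.5448, -0.1243, 0.0226]
eef_rot: [0.999, 0.05, 0.001, 0.001]
ft_force: [-0.0, 1.0, -1.5]
gripper_width: 0.485
```

```bash
python3 pl.py .5428 -.1243 .14 -84 1 4
```

```text
t 2.53 pos [ 0.5448 -0.1243  0.0226] D 0.117 A 0.3 w 0.485 q [-0.44  0.31  1.78 -0.    1.05  1.03] F [-0.   1.  -1.5]
[[-0.04, 0.0, -2.93, 0.0, -0.0, -0.1, 1.0], [-0.05, 0.0, -2.94, 0.0, -0.0, -0.1, 1.0], [-0.04, 0.0, -2.93, 0.0, -0.0, -0.1, 1.0], [-0.05, 0.0, -2.94, 0.1, -0.1, -0.0, 1.0]]
```

Request:
servo_tool:
  plan:
    - [0,0,-1.5,0,0,0,1]
    - [0,0,-1.5,0,0,0,1]
    - [0,0,0,0,0,0,1]

```text
clock: 2.78
eef_pos: [0.5436, -0.1237, 0.0527]
eef_rot: [0.999, 0.049, -0.0, 0.0]
ft_force: [0.7, -0.0, -1.0]
gripper_width: 0.484
```

```bash
python3 - <<'E'
from h import *
s=read_state();print(s['eef_pos'],s['gripper_width'],s['ft_force'],R.from_quat(s['eef_rot']).as_matrix()[:,2])
a=cam('scene');b=cam('side')
i=np.hstack([cv2.resize(a['img'][100:260,240:400],None,fx=2.5,fy=2.5),cv2.resize(b['img'][180:340,240:400],None,fx=2.5,fy=2.5)]);cv2.imwrite('pics/l1.png',i[:,:,::-1])
for c in(a,b):
  W=cloud(c).reshape(-1,3);q=c['img'].reshape(-1,3).astype(int)
  m=(np.hypot(W[:,0]-.543,W[:,1]+.124)<.035)&(q[:,0]>1.6*q[:,1])&(q[:,0]>60);print(m.sum(),np.percentile(W[m][:,2],[1,50,99]))
E
```

```text
[ 0.54363873 -0.1237231   0.05273215] 0.4838703860331553 [ 0.70385445 -0.03255086 -0.97908122] [-7.74930319e-04 -3.15756197e-04 -9.99999650e-01]
472 [0.03592595 0.08224334 0.14346509]
854 [0.0366195  0.08397011 0.13861366]
```

View pics/l1.png

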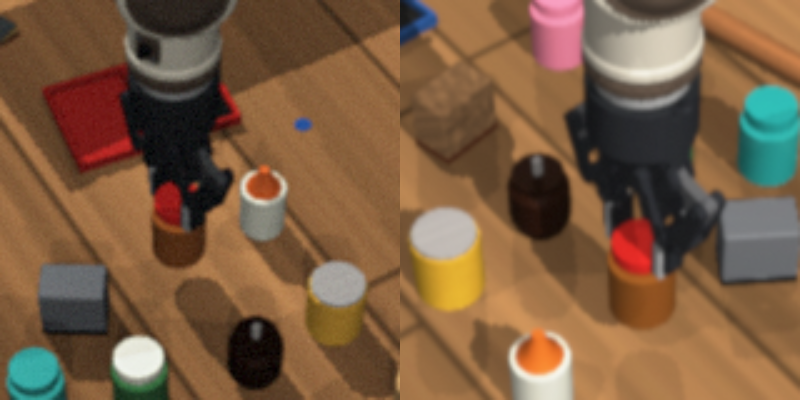

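Jar is lifted and held: side crop (640,270), base about 34 mm up. Carrying it to the blue tray.

Request:
servo_tool:
  plan:
    - [0,0,-2.2,0,0,0,1]
    - [0,0,-2.8,0,0,0,1]
    - [0,0,-2.2,0,0,0,1]

```text
clock: 3.13
eef_pos: [0.5357, -0.1202, 0.1144]
eef_rot: [0.999, 0.049, -0.01, -0.005]
ft_force: [0.5, -1.3, -2.0]
gripper_width: 0.486
```

```bash
python3 pl.py .559 .3247 .13 -84 1 13
```

```text
t 3.13 pos [ 0.5357 -0.1202  0.1144] D 0.446 A 1.4 w 0.486 q [-0.44  0.19  1.73 -0.    1.25  1.03] F [ 0.5 -1.3 -2. ]
[[0.51, -3.39, -0.09, -0.1, 0.1, -0.0, 1.0], [0.51, -3.39, -0.1, -0.0, 0.1, -0.0, 1.0], [0.51, -3.39, -0.1, -0.1, 0.1, -0.0, 1.0], [0.51, -3.39, -0.1, -0.0, 0.1, -0.0, 1.0], [0.52, -3.39, -0.1, -0.0, 0.1, -0.0, 1.0]]
[[0.51, -3.39, -0.1, -0.1, 0.1, -0.0, 1.0], [0.52, -3.39, -0.1, -0.0, 0.1, -0.1, 1.0], [0.52, -3.39, -0.1, -0.1, 0.1, -0.0, 1.0], [0.52, -3.39, -0.11, -0.0, 0.1, -0.1, 1.0], [0.53, -3.38, -0.11, -0.1, 0.1, -0.0, 1.0]]
[[0.53, -3.38, -0.11, -0.0, 0.0, -0.1, 1.0], [0.53, -3.38, -0.12, -0.1, 0.1, -0.0, 1.0], [0.53, -3.39, -0.12, -0.0, 0.0, -0.1, 1.0]]
```

Request:
servo_tool:
  plan:
    - [0.2,-1.5,-0.6,0,0,0,1]
    - [0.4,-3.0,-0.6,0,0.1,0,1]
    - [0.5,-3.4,-0.2,0,0.1,0,1]
    - [0.5,-3.4,-0.1,0,0.1,0,1]
    - [0.5,-3.4,-0.1,0,0.1,0,1]

```text
clock: 3.55
eef_pos: [0.5446, 0.0252, 0.1328]
eef_rot: [0.999, 0.043, -0.005, -0.003]
ft_force: [0.4, -0.6, -2.2]
gripper_width: 0.488
```

Request:
servo_tool:
  plan:
    - [0.5,-3.4,-0.1,0,0,0,1]
    - [0.5,-3.4,-0.1,0,0,0,1]
    - [0.5,-3.4,-0.1,0,0,0,1]
    - [0.5,-3.4,-0.1,0,0,0,1]
    - [0.5,-3.4,-0.1,0,0,0,1]

```text
clock: 3.97
eef_pos: [0.5507, 0.2048, 0.1323]
eef_rot: [0.999, 0.043, -0.009, -0.003]
ft_force: [-0.8, -0.3, -2.0]
gripper_width: 0.484
```

```bash
python3 pl.py .559 .3247 .13 -84 1
```

```text
t 3.97 pos [0.5507 0.2048 0.1323] D 0.12 A 1.6 w 0.484 q [0.15 0.26 1.61 0.01 1.29 1.63] F [-0.8 -0.3 -2. ]
[[0.46, -2.97, 0.07, -0.1, 0.3, -0.3, 1.0], [0.48, -2.97, 0.06, -0.1, 0.2, -0.3, 1.0], [0.49, -2.96, 0.06, -0.1, 0.3, -0.3, 1.0], [0.51, -2.96, 0.06, -0.1, 0.2, -0.2, 1.0]]
```

Request:
servo_tool:
  plan:
    - [0.5,-3.2,0,0,0.3,-0.3,1]
    - [0.5,-3.1,0,0,0.2,-0.3,1]
    - [0.5,-2.5,0,0,0.2,-0.3,1]
    - [0.3,-1.2,0,0,0.1,-0.2,1]
    - [0,0,0,0,0,0,1]

```text
clock: 4.38
eef_pos: [0.5546, 0.3171, 0.125]
eef_rot: [0.998, 0.056, -0.006, -0.003]
ft_force: [0.2, -1.3, -1.3]
gripper_width: 0.489
```

```bash
python3 pl.py .559 .3247 .04 -84 1 4; python3 - <<'E'
from h import *
c=cam('wrist');save(c,'w2')
W=cloud(c).reshape(-1,3);hsv=cv2.cvtColor(c['img'],cv2.COLOR_RGB2HSV).reshape(-1,3)
m=(hsv[:,0]>100)&(hsv[:,0]<125)&(hsv[:,1]>150)&(W[:,2]<.03)&(W[:,2]>.009)
P=W[m];r=cv2.minAreaRect((P[:,:2]*1000).astype(np.float32));print(r,cv2.boxPoints(r),np.percentile(P[:,2],[3,50,97]))
E
```

```text
t 4.38 pos [0.5546 0.3171 0.125 ] D 0.085 A 0.9 w 0.489 q [0.33 0.38 1.47 0.01 1.3  1.78] F [ 0.2 -1.3 -1.3]
[[0.16, -0.16, 2.12, -0.1, 0.2, 0.1, 1.0], [0.15, -0.16, 2.13, -0.1, 0.2, 0.1, 1.0], [0.14, -0.17, 2.13, -0.1, 0.1, 0.1, 1.0], [0.13, -0.18, 2.12, -0.1, 0.2, 0.1, 1.0]]
((476.1610107421875, 315.5251770019531), (259.81036376953125, 113.12378692626953), 6.0050950050354) [[341.05133 358.18643]
 [352.886   245.68338]
 [611.2707  272.86392]
 [599.43604 385.36697]] [0.00978076 0.01167835 0.01301847]
```

View pics/w2.png

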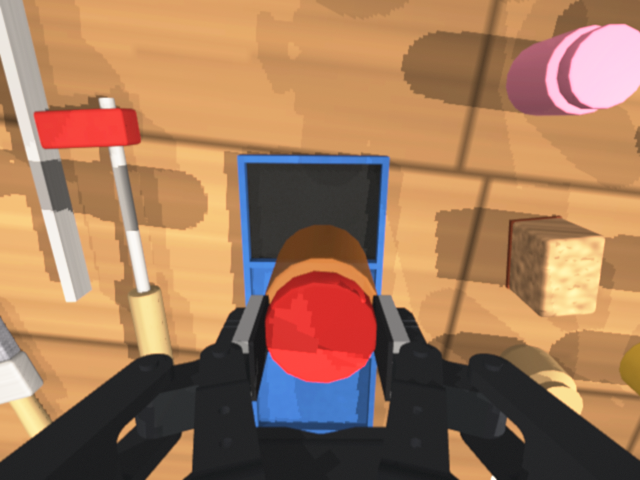

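Tray at (0.476, 0.3155), yaw 6°, rim 12 mm, which agrees with the other views. The black compartment is in the upper part, (315,210), with the jar upright in the pads. Lowering.

Request:
servo_tool:
  plan:
    - [0.3,-0.3,1.8,0,0.2,0,1]
    - [0.3,-0.3,2.2,0,0.2,0,1]
    - [0.2,-0.2,2.0,0,0.1,0,1]
    - [0.1,-0.1,1.4,0,0.1,0,1]
    - [0,0,0,0,0,0,1]

```text
clock: 4.85
eef_pos: [0.5634, 0.3182, 0.0471]
eef_rot: [0.999, 0.053, -0.002, -0.001]
ft_force: [-1.2, -0.4, -2.0]
gripper_width: 0.488
```

```bash
python3 pl.py .5605 .3244 .03 -84 1 2
```

```text
t 4.85 pos [0.5634 0.3182 0.0471] D 0.018 A 0.2 w 0.488 q [0.33 0.48 1.5  0.   1.16 1.79] F [-1.2 -0.4 -2. ]
[[-0.11, -0.32, 0.85, -0.1, 0.1, 0.0, 1.0], [-0.11, -0.32, 0.86, -0.0, 0.1, 0.1, 1.0]]
```

Request:
servo_tool:
  plan:
    - [-0.1,-0.6,0.7,0,0,0,1]
    - [-0.1,-0.2,0.5,0,0,0,1]
    - [0,0,0.2,0,0,0,1]
    - [0,0,0,0,0,0,1]

```text
clock: 5.18
eef_pos: [0.5611, 0.3227, 0.0328]
eef_rot: [0.999, 0.051, -0.002, -0.0]
ft_force: [-0.4, 1.2, -1.0]
gripper_width: 0.488
```

```bash
python3 pl.py .5605 .3244 .025 -84 1 1; python3 - <<'E'
from h import *
for n in ['scene','side']:
  c=cam(n);W=cloud(c).reshape(-1,3);q=c['img'].reshape(-1,3).astype(int)
  m=(np.hypot(W[:,0]-.5605,W[:,1]-.3244)<.035)&(q[:,0]>1.6*q[:,1])&(q[:,0]>60)&(q[:,2]<90);print(m.sum(),np.percentile(W[m][:,2],[0,1,5,50,99]))
E
```

```text
t 5.18 pos [0.5611 0.3227 0.0328] D 0.008 A 0.3 w 0.488 q [0.33 0.5  1.5  0.   1.14 1.8 ] F [-0.4  1.2 -1. ]
[[-0.04, -0.18, 0.78, -0.1, 0.2, -0.2, 1.0]]
435 [0.01905024 0.02564    0.0415112  0.08324565 0.10137247]
595 [0.00263911 0.006106   0.01788981 0.05538448 0.12098817]
```

Approach in small steps, watching the force.

Request:
servo_tool:
  plan:
    - [0,-0.1,0.3,0,0,0,1]
    - [0,0,0.15,0,0,0,1]
    - [0,0,0,0,0,0,1]

```text
clock: 5.53
eef_pos: [0.5631, 0.3246, 0.0308]
eef_rot: [0.999, 0.051, 0.0, -0.001]
ft_force: [-0.1, -0.8, -1.7]
gripper_width: 0.491
```

Request:
servo_tool:
  plan:
    - [0,0,0.2,0,0,0,1]
    - [0,0,0,0,0,0,1]

```text
clock: 5.7
eef_pos: [0.5634, 0.3248, 0.0291]
eef_rot: [0.999, 0.051, 0.001, -0.001]
ft_force: [0.1, 0.3, -1.7]
gripper_width: 0.491
```

```bash
python3 pl.py .5605 .3244 .025 -84 1 1
```

```text
t 5.7 pos [0.5634 0.3248 0.0291] D 0.005 A 0.2 w 0.491 q [0.34 0.51 1.5  0.   1.13 1.8 ] F [ 0.1  0.3 -1.7]
[[-0.29, 0.02, 0.41, -0.1, -0.1, -0.2, 1.0]]
```

Request:
servo_tool:
  plan:
    - [-0.2,0,0.2,0,0,0,1]
    - [0,0,0.05,0,0,0,1]

```text
clock: 5.87
eef_pos: [0.5614, 0.3247, 0.0266]
eef_rot: [0.999, 0.051, 0.001, -0.001]
ft_force: [-0.1, -1.0, -1.6]
gripper_width: 0.487
```

Request:
servo_tool:
  plan:
    - [0,0,0.15,0,0,0,1]
    - [0,0,0.05,0,0,0,1]

```text
clock: 6.03
eef_pos: [0.5612, 0.3247, 0.0243]
eef_rot: [0.999, 0.051, 0.001, -0.001]
ft_force: [-0.1, -0.8, -2.3]
gripper_width: 0.487
```

```bash
python3 pl.py .5605 .3244 .025 -84 1 1
```

```text
t 6.03 pos [0.5612 0.3247 0.0243] D 0.001 A 0.2 w 0.487 q [0.34 0.51 1.51 0.   1.12 1.81] F [-0.1 -0.8 -2.3]
[[-0.07, 0.02, -0.07, -0.1, -0.1, -0.2, 1.0]]
```

Request:
servo_tool:
  plan:
    - [0,0,0.1,0,0,0,1]
    - [0,0,0.02,0,0,0,1]

```text
clock: 6.2
eef_pos: [0.5613, 0.3247, 0.023]
eef_rot: [0.999, 0.051, 0.001, -0.001]
ft_force: [-0.8, 0.1, -1.1]
gripper_width: 0.484
```

Request:
servo_tool:
  plan:
    - [0,0,0.1,0,0,0,1]
    - [0,0,0.02,0,0,0,1]

```text
clock: 6.37
eef_pos: [0.5622, 0.3249, 0.0231]
eef_rot: [0.999, 0.051, 0.002, -0.001]
ft_force: [0.6, 0.5, -1.5]
gripper_width: 0.492
```

```bash
python3 pl.py .5605 .3244 .025 -84 1 1
```

```text
t 6.37 pos [0.5622 0.3249 0.0231] D 0.003 A 0.3 w 0.492 q [0.34 0.51 1.51 0.   1.12 1.81] F [ 0.6  0.5 -1.5]
[[-0.17, 0.03, -0.19, -0.1, -0.2, -0.2, 1.0]]
```

Request:
servo_tool:
  plan:
    - [-0.1,0,0.15,0,0,0,1]
    - [0,0,0.02,0,0,0,1]

```text
clock: 6.53
eef_pos: [0.5631, 0.3251, 0.0231]
eef_rot: [0.999, 0.051, 0.004, -0.002]
ft_force: [0.0, -0.2, -0.8]
gripper_width: 0.487
```

Request:
servo_tool:
  plan:
    - [0,0,0.1,0,0,0,1]
    - [0,0,0.02,0,0,0,1]

```text
clock: 6.7
eef_pos: [0.5638, 0.3251, 0.0229]
eef_rot: [0.999, 0.051, 0.005, -0.002]
ft_force: [-0.9, -0.3, 1.3]
gripper_width: 0.489
```

```bash
python3 pl.py .5605 .3244 .025 -84 1 1;python3 - <<'E'
from h import *
a=cam('scene');b=cam('side')
i=np.hstack([cv2.resize(a['img'][270:400,350:480],None,fx=3,fy=3),cv2.resize(b['img'][120:250,170:300],None,fx=3,fy=3)]);cv2.imwrite('pics/l2.png',i[:,:,::-1])
E
```

```text
t 6.7 pos [0.5638 0.3251 0.0229] D 0.004 A 0.6 w 0.489 q [0.34 0.51 1.51 0.   1.11 1.81] F [-0.9 -0.3  1.3]
[[-0.33, 0.04, -0.21, -0.2, -0.5, -0.2, 1.0]]
```

View pics/l2.png

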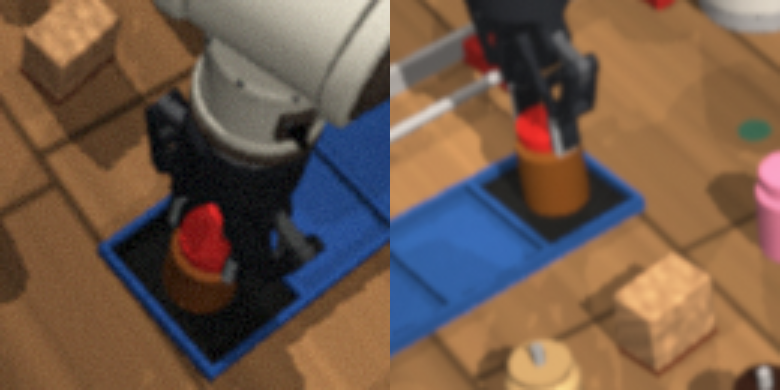

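Height stopped at 23 mm, force turned positive, and the crops show the jar upright inside the black compartment: it's on the floor. Releasing.

Request:
servo_tool:
  plan:
    - [-0.05,0,-0.05,0,-0.2,0,0.3]
    - [0,0,0,0,0,0,0.2]
    - [0,0,0,0,0,0,0]
    - [0,0,0,0,0,0,0]
    - [0,0,0,0,0,0,0]

```text
clock: 7.22
eef_pos: [0.5623, 0.3252, 0.0218]
eef_rot: [0.999, 0.051, 0.002, -0.002]
ft_force: [-0.5, -0.3, -0.2]
gripper_width: 0.997
```

Request:
servo_tool:
  plan:
    - [0,0,-1.5,0,0,0,0]
    - [0,0,-3,0,0,0,0]
    - [0,0,-3,0,0,0,0]
    - [0,0,-2.5,0,0,0,0]

```text
clock: 7.55
eef_pos: [0.556, 0.3227, 0.1187]
eef_rot: [0.999, 0.051, -0.006, 0.001]
ft_force: [0.2, -1.0, -0.5]
gripper_width: 0.997
```

```bash
python3 pl.py .5455 .012 .13 -84 0 9; python3 - <<'E'
from h import *
c=cam('wrist');save(c,'w3')
E
```

```text
t 7.55 pos [0.556  0.3227 0.1187] D 0.311 A 0.7 w 0.997 q [0.34 0.4  1.45 0.   1.3  1.81] F [ 0.2 -1.  -0.5]
[[-0.47, 3.42, -0.12, 0.0, 0.1, -0.0, 0.0], [-0.47, 3.42, -0.12, 0.0, 0.1, -0.0, 0.0], [-0.47, 3.42, -0.12, 0.0, 0.1, -0.0, 0.0], [-0.47, 3.42, -0.12, 0.0, 0.1, -0.0, 0.0], [-0.47, 3.43, -0.12, 0.0, 0.1, -0.0, 0.0]]
[[-0.47, 3.42, -0.12, 0.0, 0.1, -0.0, 0.0], [-0.46, 3.43, -0.12, 0.0, 0.0, -0.1, 0.0], [-0.47, 3.42, -0.12, 0.0, 0.1, -0.0, 0.0], [-0.47, 3.42, -0.13, 0.0, 0.0, -0.1, 0.0]]
```

View pics/w3.png

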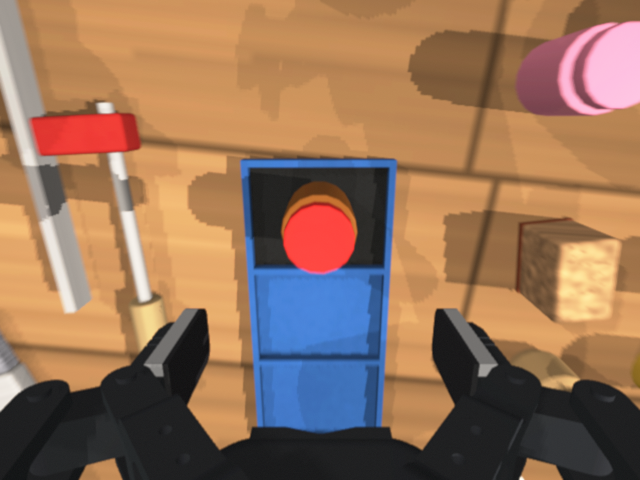

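Amber stands upright in the black compartment (320,230). Next, the dark foot.

Request:
servo_tool:
  plan:
    - [-0.3,2.0,-0.3,0,0,0,0]
    - [-0.5,3.8,-0.3,0,0.1,0,0]
    - [-0.5,3.8,-0.2,0,0.1,0,0]
    - [-0.5,3.8,-0.1,0,0.1,0,0]
    - [-0.5,3.8,-0.1,0,0.1,0,0]

```text
clock: 8.02
eef_pos: [0.5587, 0.1538, 0.1464]
eef_rot: [0.998, 0.057, 0.011, -0.004]
ft_force: [0.4, -0.4, 0.3]
gripper_width: 1.0
```

Request:
servo_tool:
  plan:
    - [-0.5,3.8,-0.1,0,0,0,0]
    - [-0.5,3.6,0,0,0,0,0]
    - [-0.4,2.8,0,0,0,0,0]
    - [-0.2,1.4,0,0,0,0,0]
    - [0,0,0,0,0,0,0]

```text
clock: 8.43
eef_pos: [0.5569, 0.0241, 0.1534]
eef_rot: [0.998, 0.054, 0.016, -0.002]
ft_force: [0.8, 0.9, -0.5]
gripper_width: 1.002
```

```bash
python3 pl.py .5453 .012 .04 -84 0 4; python3 - <<'E'
from h import *
from scipy.optimize import least_squares
c=cam('wrist');W=cloud(c).reshape(-1,3)
P=W[(np.hypot(W[:,0]-.545,W[:,1]-.012)<.033)&(W[:,2]>.02)&(W[:,2]<.044)]
s=least_squares(lambda p:np.hypot(P[:,0]-p[0],P[:,1]-p[1])-.025,[.545,.012],loss='soft_l1',f_scale=.001);print(s.x,len(P))
P=W[(np.hypot(W[:,0]-.545,W[:,1]-.012)<.033)];print(np.nanmax(P[:,2]))
E
```

```text
t 8.43 pos [0.5569 0.0241 0.1534] D 0.115 A 1.8 w 1.002 q [-0.18  0.12  1.72  0.01  1.27  1.28] F [ 0.8  0.9 -0.5]
[[-0.41, 0.27, 2.82, -0.0, -0.5, 0.0, 0.0], [-0.39, 0.28, 2.83, -0.0, -0.4, 0.1, 0.0], [-0.36, 0.28, 2.83, -0.0, -0.5, 0.0, 0.0], [-0.34, 0.27, 2.83, -0.1, -0.4, 0.1, 0.0]]
[0.54518799 0.01204118] 292
0.28589313137730044
```

Request:
servo_tool:
  plan:
    - [-0.6,0.6,2.4,0,-0.5,0,0]
    - [-0.4,0.4,2.8,0,-0.5,0,0]
    - [-0.3,0.2,2.5,0,-0.4,0,0]
    - [-0.1,0.1,1.5,0,-0.3,0,0]
    - [0,0,0,0,0,0,0]

```text
clock: 8.9
eef_pos: [0.5506, 0.0152, 0.064]
eef_rot: [0.998, 0.056, 0.006, -0.001]
ft_force: [0.3, 0.1, -1.5]
gripper_width: 1.002
```

```bash
python3 pl.py .5453 .012 .016 -84 0 2
```

```text
t 8.9 pos [0.5506 0.0152 0.064 ] D 0.048 A 0.8 w 1.002 q [-0.2   0.22  1.79  0.01  1.11  1.26] F [ 0.3  0.1 -1.5]
[[-0.31, 0.14, 2.39, -0.0, -0.4, 0.2, 0.0], [-0.29, 0.13, 2.4, -0.1, -0.3, 0.2, 0.0]]
```

Request:
servo_tool:
  plan:
    - [-0.6,0.3,1.8,0,-0.4,0.2,0]
    - [-0.2,0.1,1.8,0,-0.3,0.2,0]
    - [0,0,0.8,0,0,0,0]
    - [0,0,0,0,0,0,0]

```text
clock: 9.23
eef_pos: [0.5461, 0.0146, 0.0225]
eef_rot: [0.998, 0.055, 0.003, -0.001]
ft_force: [0.3, 0.3, 0.2]
gripper_width: 0.998
```

```bash
python3 pl.py .5453 .012 .014 -84 0 1
```

```text
t 9.23 pos [0.5461 0.0146 0.0225] D 0.009 A 0.4 w 0.998 q [-0.2   0.28  1.82  0.    1.04  1.26] F [0.3 0.3 0.2]
[[-0.11, 0.25, 0.84, -0.1, -0.3, 0.3, 0.0]]
```

Request:
servo_tool:
  plan:
    - [-0.1,0.25,0.9,0,-0.3,0.3,0]
    - [0,0,0.1,0,0,0,0.2]
    - [0,0,0,0,0,0,0.5]
    - [0,0,0,0,0,0,1]
    - [0,0,0,0,0,0,1]

```text
clock: 9.65
eef_pos: [0.5493, 0.0129, 0.0165]
eef_rot: [0.999, 0.053, 0.003, -0.0]
ft_force: [-2.8, 1.0, 18.8]
gripper_width: 0.454
```

Request:
servo_tool:
  plan:
    - [0,0,0,0,0,0,1]
    - [0,0,0,0,0,0,1]

```text
clock: 9.82
eef_pos: [0.5504, 0.0126, 0.0179]
eef_rot: [0.999, 0.053, 0.005, 0.0]
ft_force: [-0.1, 0.4, -1.1]
gripper_width: 0.438
```

Request:
servo_tool:
  plan:
    - [0,0,-1.5,0,0,0,1]
    - [0,0,-2.5,0,0,0,1]
    - [0,0,-3,0,0,0,1]
    - [0,0,-2.5,0,0,0,1]

```text
clock: 10.15
eef_pos: [0.5431, 0.0136, 0.1086]
eef_rot: [0.999, 0.053, -0.003, -0.002]
ft_force: [1.1, 0.6, -0.9]
gripper_width: 0.435
```

```bash
python3 pl.py .476 .3155 .13 -84 1;python3 - <<'E'
from h import *
a=cam('side');i=cv2.resize(a['img'][160:310,220:370],None,fx=3,fy=3);cv2.imwrite('pics/l3.png',i[:,:,::-1])
E
```

```text
t 10.15 pos [0.5431 0.0136 0.1086] D 0.31 A 0.4 w 0.435 q [-0.2   0.16  1.77  0.    1.22  1.27] F [ 1.1  0.6 -0.9]
[[-0.44, -3.84, -0.25, -0.0, 0.0, 0.0, 1.0], [-0.44, -3.84, -0.25, -0.0, 0.1, 0.0, 1.0], [-0.44, -3.84, -0.25, -0.0, 0.0, 0.0, 1.0], [-0.44, -3.84, -0.25, -0.0, 0.1, 0.0, 1.0], [-0.44, -3.84, -0.25, -0.1, 0.0, 0.0, 1.0]]
[[-0.43, -3.84, -0.26, -0.0, 0.1, 0.0, 1.0], [-0.44, -3.85, -0.26, -0.1, 0.0, 0.0, 1.0], [-0.43, -3.84, -0.26, -0.0, 0.1, 0.0, 1.0]]
```

View pics/l3.png

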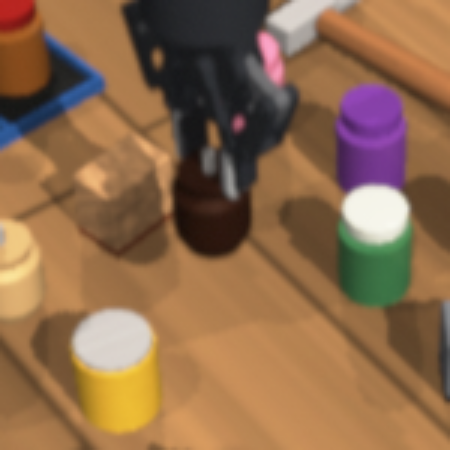

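```bash
python3 - <<'E'
from h import *
a=cam('wrist');i=cv2.resize(a['img'][200:450,180:460],None,fx=2.2,fy=2.2);cv2.imwrite('pics/l4.png',i[:,:,::-1])
for n in ['wrist','side','scene']:
  c=cam(n);W=cloud(c).reshape(-1,3);q=c['img'].reshape(-1,3).astype(int)
  m=(np.hypot(W[:,0]-.543,W[:,1]-.0136)<.03)&(W[:,2]>.03)
  P=W[m]
  for z in np.arange(.08,.18,.006):
    Q=P[(P[:,2]>z)&(P[:,2]<z+.006)]
    if len(Q)>3:print(n,z.round(3),len(Q),Q.min(0).round(3)[:2],Q.max(0).round(3)[:2],np.median(q[m][(P[:,2]>z)&(P[:,2]<z+.006)],0))
E
```

```text
wrist 0.104 64 [ 0.55  -0.012] [0.568 0.035] [158.  111.5  70.5]
wrist 0.11 284 [ 0.552 -0.011] [0.568 0.036] [44.  28.  16.5]
wrist 0.116 320 [ 0.552 -0.011] [0.568 0.036] [33.5 19.  12. ]
wrist 0.122 351 [ 0.551 -0.011] [0.568 0.035] [34. 19. 12.]
wrist 0.128 378 [ 0.551 -0.011] [0.569 0.035] [34. 20. 12.]
wrist 0.134 437 [ 0.552 -0.01 ] [0.568 0.036] [35. 20. 12.]
wrist 0.14 1932 [ 0.547 -0.009] [0.568 0.036] [51. 30. 20.]
wrist 0.146 239 [ 0.55  -0.005] [0.564 0.032] [35. 20. 14.]
wrist 0.152 6902 [ 0.522 -0.011] [0.564 0.042] [43. 25. 17.]
wrist 0.158 657 [ 0.535 -0.01 ] [0.562 0.042] [83. 79. 70.]
wrist 0.164 1036 [ 0.534 -0.01 ] [0.562 0.042] [121. 118. 113.]
wrist 0.17 640 [ 0.535 -0.01 ] [0.562 0.042] [34. 34. 35.]
wrist 0.176 697 [ 0.535 -0.01 ] [0.562 0.042] [32. 30. 31.]
side 0.092 10 [ 0.521 -0.005] [0.541 0.009] [79.  53.5 31.5]
side 0.098 19 [ 0.517 -0.011] [0.547 0.009] [55. 36. 21.]
side 0.104 42 [ 0.514 -0.012] [0.555 0.019] [42.  23.  14.5]
side 0.11 57 [ 0.514 -0.013] [0.557 0.019] [42. 22. 14.]
side 0.116 54 [ 0.515 -0.013] [0.557 0.024] [43. 22. 14.]
side 0.122 
[... 765 characters left out ...]
 [0.517 0.007] [0.564 0.038] [15. 10.  6.]
scene 0.116 38 [0.524 0.002] [0.564 0.038] [13.5  8.   4.5]
scene 0.122 40 [0.521 0.005] [0.564 0.039] [14.5  8.   4.5]
scene 0.128 43 [ 0.52  -0.007] [0.564 0.039] [18. 11.  7.]
scene 0.134 65 [ 0.522 -0.006] [0.563 0.038] [24. 13. 11.]
scene 0.14 38 [ 0.542 -0.001] [0.563 0.039] [23.5 13.5  9.5]
scene 0.146 93 [ 0.52  -0.011] [0.559 0.038] [20. 13. 10.]
scene 0.152 59 [ 0.533 -0.009] [0.557 0.042] [19. 12. 10.]
scene 0.158 32 [ 0.535 -0.01 ] [0.557 0.043] [16. 18. 18.]
scene 0.164 32 [ 0.537 -0.01 ] [0.557 0.043] [21.5 25.  24. ]
scene 0.17 24 [ 0.539 -0.01 ] [0.557 0.043] [22. 24. 26.]
scene 0.176 30 [ 0.539 -0.01 ] [0.558 0.041] [19.  19.5 21. ]
```

View pics/l4.png

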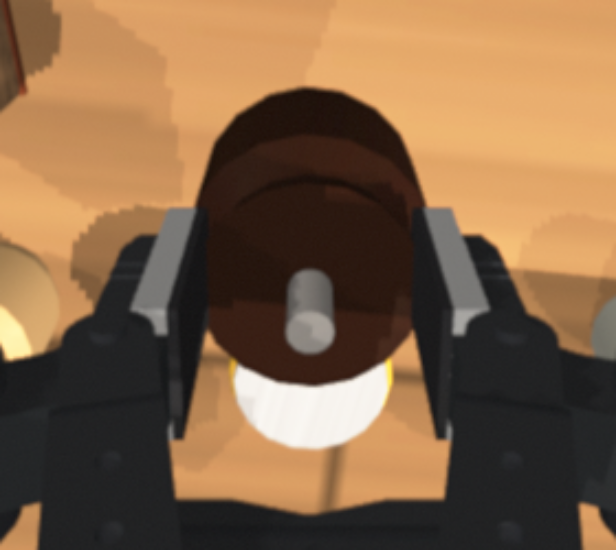

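```bash
python3 - <<'E'
from h import *
s=read_state();p=s['eef_pos'];r=R.from_quat(s['eef_rot']);print(p,s['qpos'])
for n in ['wrist','side','scene']:
  c=cam(n);W=cloud(c).reshape(-1,3);T=r.inv().apply(W-p)
  m=(abs(T[:,0])<.05)&(abs(T[:,1])<.07)&(T[:,2]<.03)&(T[:,2]>-.1)
  T=T[m]
  for z in np.arange(-.08,.03,.006):
    Q=T[(T[:,2]>z)&(T[:,2]<z+.006)]
    if len(Q)>3:print(n,(z*1000).round(),len(Q),'x',Q[:,0].min().round(3),Q[:,0].max().round(3),'y',Q[:,1].min().round(3),Q[:,1].max().round(3))
E
```

```text
[0.54268096 0.01373685 0.10640149] [-0.19861694  0.16705641  1.76809395  0.00201033  1.21468685  1.26598924]
wrist -80.0 1499 x -0.011 0.014 y -0.038 0.037
wrist -74.0 812 x -0.01 0.013 y -0.032 0.032
wrist -68.0 991 x -0.011 0.013 y -0.032 0.033
wrist -62.0 1150 x -0.01 0.013 y -0.032 0.033
wrist -56.0 958 x -0.01 0.013 y -0.032 0.032
wrist -50.0 874 x -0.024 0.016 y -0.031 0.032
wrist -44.0 6709 x -0.025 0.018 y -0.027 0.029
wrist -38.0 736 x 0.002 0.019 y -0.019 0.02
wrist -32.0 1487 x 0.002 0.022 y -0.022 0.023
wrist -26.0 428 x 0.004 0.022 y -0.022 0.024
wrist -20.0 371 x 0.002 0.022 y -0.022 0.025
wrist -14.0 336 x 0.002 0.021 y -0.022 0.025
wrist -8.0 303 x 0.002 0.021 y -0.022 0.024
wrist -2.0 249 x 0.003 0.022 y -0.022 0.024
wrist 4.0 8 x 0.015 0.02 y -0.009 0.016
side -80.0 43 x -0.014 0.007 y -0.03 0.032
side -74.0 44 x -0.013 0.012 y -0.028 0.032
side -68.0 60 x -0.013 0.009 y -0.034 0.035
side -62.0 62 x -0.012 0.01 y -0.028 0.034
side -56.0 75 x -0.013 0.01 y -0.033 0.032
side -50.0 118 x -0.028 0.01 y -0.032 0.03
side -44.0 131 x -0.026 0.01 y -0.023 0.024
side -38.0 6
[... 344 characters left out ...]
.0 15 x -0.027 -0.003 y 0.001 0.02
scene -80.0 23 x -0.007 0.011 y -0.031 0.026
scene -74.0 34 x -0.009 0.011 y -0.033 0.026
scene -68.0 25 x -0.008 0.011 y -0.033 0.027
scene -62.0 37 x -0.009 0.012 y -0.033 0.027
scene -56.0 42 x -0.01 0.011 y -0.032 0.024
scene -50.0 69 x -0.013 0.015 y -0.031 0.029
scene -44.0 90 x -0.025 0.015 y -0.026 0.023
scene -38.0 35 x -0.008 0.021 y -0.023 0.013
scene -32.0 69 x -0.018 0.02 y -0.027 0.021
scene -26.0 38 x -0.026 0.02 y -0.026 0.007
scene -20.0 34 x -0.019 0.019 y -0.025 0.007
scene -14.0 40 x -0.019 0.02 y -0.025 0.009
scene -8.0 37 x -0.019 0.019 y -0.025 0.007
scene -2.0 34 x -0.02 0.019 y -0.025 0.008
scene 4.0 13 x -0.009 0.016 y -0.024 0.009
```

```bash
python3 - <<'E'
from h import *
p=np.array([.5744,0,.1934]);r=R.from_quat([.7071,.7071,-.0005,-.0008])
c=dict(np.load('/tmp/wrist0.npz'));print(c['tool_from_camera'].round(4))
T=r.inv().apply(cloud(c).reshape(-1,3)-p);v,u=np.mgrid[:480,:640];u=u.ravel();v=v.ravel()
m=(abs(T[:,1])<.08)&(T[:,2]<.03)&(T[:,2]>-.12)&(abs(T[:,0])<.06)
for z in np.arange(-.12,.03,.006):
    k=m&(T[:,2]>z)&(T[:,2]<z+.006);Q=T[k]
    if len(Q)>3:print((z*1000).round(),len(Q),'x',Q[:,0].min().round(3),Q[:,0].max().round(3),'|y|',abs(Q[:,1]).min().round(3),abs(Q[:,1]).max().round(3),np.c_[u[k],v[k]].min(0))
s=read_state();print(s['moment'],s['effort'])
E
```

```text
[[-1.100e-03 -9.554e-01 -2.952e-01  7.510e-02]
 [ 1.000e+00 -1.100e-03 -1.000e-04  1.200e-03]
 [-3.000e-04 -2.952e-01  9.555e-01 -1.794e-01]
 [ 0.000e+00  0.000e+00  0.000e+00  1.000e+00]]
-120.0 10611 x 0.0 0.018 |y| 0.0 0.068 [  0 413]
-114.0 6229 x -0.007 0.018 |y| 0.0 0.073 [  0 395]
-108.0 12123 x -0.012 0.017 |y| 0.031 0.076 [  0 388]
-102.0 5680 x -0.012 0.015 |y| 0.036 0.076 [ 13 373]
-96.0 1568 x 0.006 0.014 |y| 0.041 0.073 [ 44 365]
-90.0 1547 x -0.001 0.013 |y| 0.041 0.056 [124 354]
-84.0 1568 x -0.01 0.012 |y| 0.041 0.058 [130 343]
-78.0 1616 x -0.011 0.012 |y| 0.041 0.058 [137 332]
-72.0 1418 x -0.012 0.012 |y| 0.041 0.058 [145 323]
-66.0 1229 x -0.011 0.012 |y| 0.041 0.058 [152 315]
-60.0 959 x -0.011 0.012 |y| 0.041 0.057 [164 308]
-54.0 353 x -0.011 0.011 |y| 0.041 0.051 [185 308]
[-0.02217313  0.02091764 -0.00034136] [ 4.47819199e-03 -3.85867345e+01 -3.15838516e+01  6.52431278e-03
  3.69814981e-02  2.37039632e-05]
```

The clouds show the fingertips about 44 mm behind the reported TCP at this opening (51 mm when open). So the jar was gripped by its lid and the foot by its top taper. I'll put the foot back and grip it about 38 mm deeper.

Request:
servo_tool:
  plan:
    - [0,0,1.5,0,0,0,1]
    - [0,0,2.5,0,0,0,1]
    - [0,0,2.2,0,0,0,1]
    - [0,0,1.2,0,0,0,1]
    - [0,0,0,0,0,0,1]

```text
clock: 10.97
eef_pos: [0.5393, 0.0145, 0.0252]
eef_rot: [0.999, 0.053, -0.007, -0.003]
ft_force: [0.3, 0.2, -1.8]
gripper_width: 0.431
```

```bash
python3 pl.py .5453 .012 .018 -84 1 1
```

```text
t 10.97 pos [0.5393 0.0145 0.0252] D 0.01 A 0.9 w 0.431 q [-0.2   0.28  1.82  0.    1.06  1.27] F [ 0.3  0.2 -1.8]
[[0.58, 0.32, 0.71, -0.4, 0.8, 0.0, 1.0]]
```

Request:
servo_tool:
  plan:
    - [0.2,0,0.5,-0.4,0.8,0,1]
    - [0,0,0.2,0,0,0,1]

```text
clock: 11.13
eef_pos: [0.5398, 0.0149, 0.0169]
eef_rot: [0.999, 0.053, -0.002, -0.0]
ft_force: [-4.0, 1.3, 13.5]
gripper_width: 0.437
```

Request:
servo_tool:
  plan:
    - [0,0,0.2,0,0,0,1]
    - [0,0,0.1,0,0,0,1]

```text
clock: 11.3
eef_pos: [0.5413, 0.015, 0.0174]
eef_rot: [0.999, 0.053, -0.001, -0.0]
ft_force: [-0.7, -0.2, -1.4]
gripper_width: 0.434
```

Request:
servo_tool:
  plan:
    - [0,0,0.15,0,0,0,1]
    - [0,0,0.1,0,0,0,1]

```text
clock: 11.47
eef_pos: [0.5426, 0.0149, 0.0171]
eef_rot: [0.999, 0.053, -0.0, 0.0]
ft_force: [-2.0, 1.4, 7.4]
gripper_width: 0.438
```

Contact. Open, and descend deeper around it.

Request:
servo_tool:
  plan:
    - [0,0,0,0,0,0,0.2]
    - [0,0,0,0,0,0,0]
    - [0,0,0,0,0,0,0]
    - [0,0,0,0,0,0,0]

```text
clock: 11.8
eef_pos: [0.5432, 0.0147, 0.0176]
eef_rot: [0.999, 0.053, 0.0, 0.0]
ft_force: [0.3, 0.3, 0.4]
gripper_width: 0.975
```

```bash
python3 pl.py .5453 .012 -.024 -84 0 2; python3 - <<'E'
from h import *
a=cam('side');i=cv2.resize(a['img'][160:310,220:370],None,fx=3,fy=3);cv2.imwrite('pics/l5.png',i[:,:,::-1])
c=cam('wrist');save(c,'w5')
from scipy.optimize import least_squares
W=cloud(c).reshape(-1,3)
P=W[(np.hypot(W[:,0]-.545,W[:,1]-.012)<.033)&(W[:,2]>.02)&(W[:,2]<.044)]
s=least_squares(lambda p:np.hypot(P[:,0]-p[0],P[:,1]-p[1])-.025,[.545,.012],loss='soft_l1',f_scale=.001);print(s.x,len(P))
E
```

```text
t 11.8 pos [0.5432 0.0147 0.0176] D 0.042 A 0.1 w 0.975 q [-0.2   0.29  1.82 -0.    1.03  1.27] F [0.3 0.3 0.4]
[[0.09, 0.14, 2.08, 0.0, -0.0, 0.0, 0.0], [0.09, 0.14, 2.08, 0.0, -0.0, 0.1, 0.0]]
[0.53871191 0.01416833] 1486
```

View pics/w5.png

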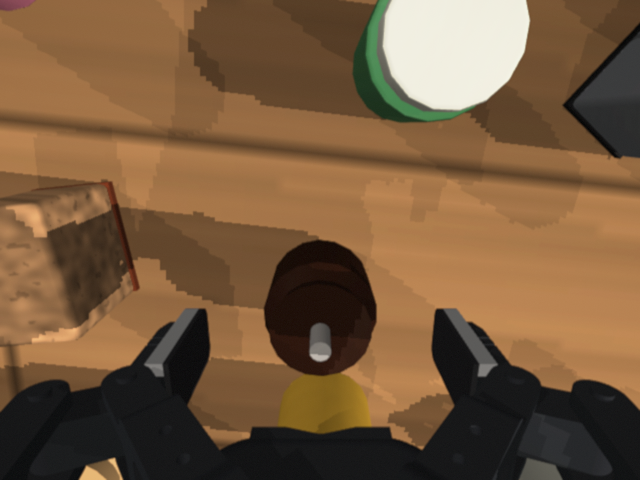

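Foot is standing upright at (320,310), now at (0.539, 0.014). Going deeper, in steps.

Request:
servo_tool:
  plan:
    - [-0.35,0.05,1.5,0,0,0,0]
    - [-0.1,0,1.5,0,0,0,0]
    - [0,0,0.6,0,0,0,0]
    - [0,0,0,0,0,0,0]

```text
clock: 12.23
eef_pos: [0.5397, 0.0134, -0.0188]
eef_rot: [0.999, 0.053, 0.001, 0.0]
ft_force: [-0.7, -0.8, 0.0]
gripper_width: 1.005
```

```bash
python3 pl.py .5388 .0142 -.024 -84 0 1
```

```text
t 12.23 pos [ 0.5397  0.0134 -0.0188] D 0.005 A 0.2 w 1.005 q [-0.2   0.34  1.84 -0.    0.95  1.27] F [-0.7 -0.8  0. ]
[[-0.09, -0.09, 0.52, 0.1, -0.2, 0.1, 0.0]]
```

Request:
servo_tool:
  plan:
    - [0,0,0.5,0,0,0,0]
    - [0,0,0,0,0,0,0.2]
    - [0,0,0,0,0,0,0.5]
    - [0,0,0,0,0,0,1]
    - [0,0,0,0,0,0,1]

```text
clock: 12.65
eef_pos: [0.5413, 0.0133, -0.0224]
eef_rot: [0.999, 0.053, 0.003, 0.001]
ft_force: [0.6, -0.3, -1.3]
gripper_width: 0.565
```

Request:
servo_tool:
  plan:
    - [0,0,0,0,0,0,1]
    - [0,0,0,0,0,0,1]

```text
clock: 12.82
eef_pos: [0.5419, 0.0132, -0.0217]
eef_rot: [0.999, 0.053, 0.003, 0.001]
ft_force: [1.3, 0.0, -1.5]
gripper_width: 0.569
```

Request:
servo_tool:
  plan:
    - [0,0,-1.5,0,0,0,1]
    - [0,0,-2.5,0,0,0,1]
    - [0,0,-3,0,0,0,1]
    - [0,0,-2.5,0,0,0,1]

```text
clock: 13.15
eef_pos: [0.5344, 0.0145, 0.0689]
eef_rot: [0.999, 0.053, -0.005, -0.001]
ft_force: [0.1, 0.3, -0.8]
gripper_width: 0.567
```

```bash
python3 pl.py .476 .3155 .09 -84 1
```

```text
t 13.15 pos [0.5344 0.0145 0.0689] D 0.307 A 0.6 w 0.567 q [-0.2   0.2   1.82 -0.    1.14  1.27] F [ 0.1  0.3 -0.8]
[[-0.33, -3.82, -0.25, -0.0, 0.1, 0.0, 1.0], [-0.33, -3.82, -0.25, -0.0, 0.1, 0.0, 1.0], [-0.33, -3.82, -0.25, -0.0, 0.1, 0.0, 1.0], [-0.33, -3.82, -0.25, -0.0, 0.1, 0.0, 1.0], [-0.33, -3.82, -0.25, -0.0, 0.0, 0.0, 1.0]]
[[-0.33, -3.82, -0.25, -0.1, 0.1, 0.0, 1.0], [-0.33, -3.82, -0.26, -0.0, 0.0, 0.0, 1.0], [-0.33, -3.81, -0.26, -0.1, 0.1, 0.1, 1.0]]
```

Request:
servo_tool:
  plan:
    - [-0.2,-2.0,-0.5,0,0.1,0,1]
    - [-0.3,-3.6,-0.6,0,0.1,0,1]
    - [-0.3,-3.8,-0.4,0,0.1,0,1]
    - [-0.3,-3.8,-0.2,0,0.1,0,1]
    - [-0.3,-3.8,-0.1,0,0,0,1]

```text
clock: 13.57
eef_pos: [0.5098, 0.1801, 0.0964]
eef_rot: [0.999, 0.047, 0.007, 0.001]
ft_force: [0.6, -0.5, -0.8]
gripper_width: 0.568
```

Request:
servo_tool:
  plan:
    - [-0.3,-3.8,0,0,0,0,1]
    - [-0.4,-3.4,0,0,0,0,1]
    - [-0.3,-2.4,0,0,0,0,1]
    - [-0.2,-1.2,0,0,0,0,1]
    - [0,0,0,0,0,0,1]

```text
clock: 13.98
eef_pos: [0.4833, 0.2986, 0.0969]
eef_rot: [0.999, 0.05, 0.008, -0.0]
ft_force: [0.5, -0.4, -0.0]
gripper_width: 0.567
```

```bash
python3 pl.py .476 .3155 .0 -84 1
```

```text
t 13.98 pos [0.4833 0.2986 0.0969] D 0.099 A 0.9 w 0.567 q [ 0.34  0.22  1.72 -0.    1.18  1.82] F [ 0.5 -0.4 -0. ]
[[-0.24, -0.58, 3.23, 0.0, -0.3, -0.1, 1.0], [-0.22, -0.59, 3.22, 0.0, -0.3, -0.1, 1.0], [-0.2, -0.58, 3.23, 0.0, -0.3, -0.0, 1.0]]
```

Request:
servo_tool:
  plan:
    - [-0.4,-1.1,1.8,0,-0.3,0,1]
    - [-0.2,-0.6,2.4,0,-0.3,0,1]
    - [-0.1,-0.2,2.4,0,-0.3,0,1]
    - [0,0,1.6,0,0,0,1]
    - [0,0,0,0,0,0,1]

```text
clock: 14.4
eef_pos: [0.4772, 0.3165, 0.0138]
eef_rot: [0.999, 0.051, 0.002, 0.0]
ft_force: [-0.4, -0.1, -1.1]
gripper_width: 0.569
```

```bash
python3 pl.py .476 .3155 -.015 -84 1 2
```

```text
t 14.4 pos [0.4772 0.3165 0.0138] D 0.029 A 0.3 w 0.569 q [ 0.38  0.36  1.74 -0.    1.04  1.85] F [-0.4 -0.1 -1.1]
[[-0.07, 0.04, 1.44, 0.0, -0.1, -0.1, 1.0], [-0.07, 0.05, 1.44, 0.0, -0.2, -0.0, 1.0]]
```

Request:
servo_tool:
  plan:
    - [0,0,1.2,0,-0.1,0,1]
    - [0,0,0.8,0,-0.1,0,1]
    - [0,0,0.4,0,0,0,1]
    - [0,0,0,0,0,0,1]

```text
clock: 14.73
eef_pos: [0.4789, 0.3145, -0.0109]
eef_rot: [0.999, 0.05, 0.001, 0.0]
ft_force: [-0.3, -0.4, -0.6]
gripper_width: 0.567
```

Request:
servo_tool:
  plan:
    - [0,0,0.2,0,0,0,1]
    - [0,0,0.1,0,0,0,1]

```text
clock: 14.9
eef_pos: [0.4801, 0.3146, -0.0129]
eef_rot: [0.999, 0.05, 0.002, 0.0]
ft_force: [-0.1, 0.1, -0.6]
gripper_width: 0.566
```

Request:
servo_tool:
  plan:
    - [0,0,0.15,0,0,0,1]
    - [0,0,0.1,0,0,0,1]

```text
clock: 15.07
eef_pos: [0.4812, 0.315, -0.0144]
eef_rot: [0.999, 0.05, 0.003, -0.0]
ft_force: [-0.0, 0.7, -2.1]
gripper_width: 0.566
```

Request:
servo_tool:
  plan:
    - [-0.4,0,0.3,0,-0.2,0,1]
    - [-0.1,0,0.1,0,0,0,1]

```text
clock: 15.23
eef_pos: [0.4768, 0.3148, -0.0179]
eef_rot: [0.999, 0.05, 0.002, -0.0]
ft_force: [-0.5, -0.0, -1.2]
gripper_width: 0.562
```

Request:
servo_tool:
  plan:
    - [0,0,0.2,0,0,0,1]
    - [0,0,0.05,0,0,0,1]

```text
clock: 15.4
eef_pos: [0.477, 0.315, -0.0198]
eef_rot: [0.999, 0.05, 0.003, -0.0]
ft_force: [-1.5, -1.2, 5.8]
gripper_width: 0.565
```

Request:
servo_tool:
  plan:
    - [0,0,0.15,0,0,0,1]
    - [0,0,0.05,0,0,0,1]

```text
clock: 15.57
eef_pos: [0.4772, 0.3152, -0.0197]
eef_rot: [0.999, 0.05, 0.002, -0.0]
ft_force: [0.0, -0.2, -1.6]
gripper_width: 0.57
```

Request:
servo_tool:
  plan:
    - [0,0,0,0,0,0,0.3]
    - [0,0,0,0,0,0,0.1]
    - [0,0,0,0,0,0,0]
    - [0,0,0,0,0,0,0]
    - [0,0,0,0,0,0,0]

```text
clock: 15.98
eef_pos: [0.4776, 0.3155, -0.0198]
eef_rot: [0.999, 0.05, 0.003, -0.0]
ft_force: [-0.4, 1.0, 0.5]
gripper_width: 1.001
```

Request:
servo_tool:
  plan:
    - [0,0,-1.5,0,0,0,0]
    - [0,0,-3,0,0,0,0]
    - [0,0,-3.5,0,0,0,0]
    - [0,0,-3.0,0,0,0,0]

```text
clock: 16.32
eef_pos: [0.4696, 0.3123, 0.084]
eef_rot: [0.999, 0.05, -0.006, 0.003]
ft_force: [1.2, 0.2, 0.3]
gripper_width: 1.001
```

```bash
python3 pl.py .5455 .1395 .1 -78.3 0 6; python3 - <<'E'
from h import *
c=cam('wrist');save(c,'w6')
E
```

```text
t 16.32 pos [0.4696 0.3123 0.084 ] D 0.189 A 6.0 w 1.001 q [ 0.37  0.25  1.72 -0.    1.19  1.84] F [1.2 0.2 0.3]
[[0.97, 2.99, -0.26, 0.0, 0.1, -1.0, 0.0], [0.92, 3.01, -0.26, 0.0, 0.1, -1.0, 0.0], [0.86, 3.02, -0.26, 0.1, 0.1, -1.0, 0.0], [0.81, 3.04, -0.27, 0.0, 0.2, -1.0, 0.0], [0.76, 3.05, -0.27, 0.1, 0.1, -1.0, 0.0]]
[[0.7, 3.07, -0.26, 0.0, 0.2, -1.0, 0.0]]
```

View pics/w6.png

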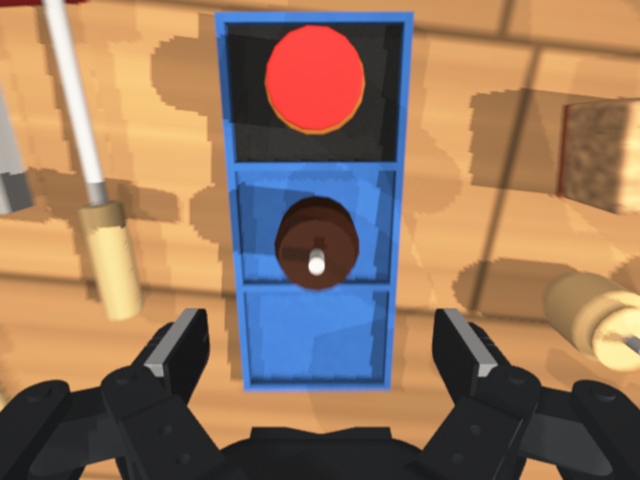

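Amber and dark foot both stand in their compartments, at (315,80) and (316,245). Now the cork.

Request:
servo_tool:
  plan:
    - [0.6,2.0,-0.5,0,0,-1,0]
    - [1.0,3.2,-0.3,0,0.1,-1,0]
    - [0.9,3.2,-0.2,0,0.1,-1,0]
    - [0.8,3.2,-0.2,0,0.1,-1,0]
    - [0.8,3.0,-0.1,0,0.1,-1,0]

```text
clock: 16.78
eef_pos: [0.5379, 0.1773, 0.1094]
eef_rot: [0.995, 0.101, 0.007, -0.001]
ft_force: [-0.2, -0.0, -0.5]
gripper_width: 1.002
```

Request:
servo_tool:
  plan:
    - [0.5,1.6,0,0,0.1,-0.6,0]
    - [0,0,0,0,0,0,0]
    - [0,0,0,0,0,0,0]

```text
clock: 17.03
eef_pos: [0.5492, 0.1561, 0.1097]
eef_rot: [0.995, 0.103, 0.01, -0.0]
ft_force: [-0.2, 0.5, -0.1]
gripper_width: 1.002
```

```bash
python3 pl.py .5455 .1395 .0 -78.3 0 4; python3 - <<'E'
from h import *
c=cam('wrist');save(c,'w7');W=cloud(c).reshape(-1,3)
P=W[(np.hypot(W[:,0]-.545,W[:,1]-.14)<.05)&(W[:,2]>.05)&(W[:,2]<.07)];print(cv2.minAreaRect((P[:,:2]*1000).astype(np.float32)),np.median(P[:,2]))
E
```

```text
t 17.03 pos [0.5492 0.1561 0.1097] D 0.111 A 1.1 w 1.002 q [0.06 0.21 1.71 0.   1.2  1.43] F [-0.2  0.5 -0.1]
[[-0.23, 0.39, 2.74, 0.0, -0.3, 0.0, 0.0], [-0.21, 0.38, 2.74, 0.0, -0.3, 0.0, 0.0], [-0.2, 0.39, 2.74, 0.0, -0.2, 0.1, 0.0], [-0.2, 0.38, 2.74, 0.1, -0.3, 0.0, 0.0]]
((546.5753173828125, 139.47267150878906), (60.02560043334961, 40.05612564086914), 12.45162582397461) 0.05565516303973331
```

Request:
servo_tool:
  plan:
    - [-0.3,1.0,1.8,0,-0.3,0,0]
    - [-0.2,0.7,2.6,0,-0.3,0,0]
    - [0,0.1,2.6,0,-0.3,0,0]
    - [0,0,2.0,0,-0.2,0,0]
    - [0,0,0,0,0,0,0]

```text
clock: 17.5
eef_pos: [0.5486, 0.1438, 0.0182]
eef_rot: [0.994, 0.106, 0.002, -0.0]
ft_force: [-0.9, -0.0, -0.5]
gripper_width: 1.0
```

```bash
python3 pl.py .5463 .1395 -.023 -77.9 0 2
```

```text
t 17.5 pos [0.5486 0.1438 0.0182] D 0.041 A 0.2 w 1.0 q [0.04 0.34 1.76 0.   1.04 1.4 ] F [-0.9 -0.  -0.5]
[[-0.17, 0.19, 2.06, 0.0, -0.1, 0.0, 0.0], [-0.16, 0.18, 2.06, 0.0, -0.1, 0.1, 0.0]]
```

Request:
servo_tool:
  plan:
    - [-0.3,0.5,1.5,0,-0.1,0,0]
    - [0,0.1,1.8,0,-0.1,0,0]
    - [0,0,0.6,0,0,0,0]
    - [0,0,0,0,0,0,0]

```text
clock: 17.83
eef_pos: [0.5461, 0.142, -0.0203]
eef_rot: [0.994, 0.109, 0.0, -0.0]
ft_force: [0.2, -0.1, 0.6]
gripper_width: 1.003
```

```bash
python3 pl.py .5463 .1395 -.023 -77.9 0 1
```

```text
t 17.83 pos [ 0.5461  0.142  -0.0203] D 0.004 A 0.4 w 1.003 q [0.04 0.4  1.77 0.   0.97 1.39] F [ 0.2 -0.1  0.6]
[[-0.03, 0.25, 0.27, -0.0, -0.0, 0.4, 0.0]]
```

Request:
servo_tool:
  plan:
    - [0,0.25,0.3,0,0,0.3,0]
    - [0,0,0,0,0,0,0.3]
    - [0,0,0,0,0,0,0.6]
    - [0,0,0,0,0,0,1]
    - [0,0,0,0,0,0,1]

```text
clock: 18.25
eef_pos: [0.5497, 0.1414, -0.0184]
eef_rot: [0.994, 0.107, 0.004, -0.0]
ft_force: [-7.1, 0.4, 15.4]
gripper_width: 0.465
```

Request:
servo_tool:
  plan:
    - [0,0,0,0,0,0,1]
    - [0,0,0,0,0,0,1]

```text
clock: 18.42
eef_pos: [0.5507, 0.1414, -0.0172]
eef_rot: [0.994, 0.107, 0.005, -0.0]
ft_force: [-0.2, 0.4, -1.5]
gripper_width: 0.465
```

Request:
servo_tool:
  plan:
    - [0,0,-1.5,0,0,0,1]
    - [0,0,-2.5,0,0,0,1]
    - [0,0,-3,0,0,0,1]
    - [0,0,-2.5,0,0,0,1]

```text
clock: 18.75
eef_pos: [0.543, 0.1407, 0.0732]
eef_rot: [0.994, 0.107, -0.004, -0.001]
ft_force: [0.1, 0.5, -0.4]
gripper_width: 0.463
```

```bash
python3 pl.py .3915 .3066 .11 -84 1
```

```text
t 18.75 pos [0.543  0.1407 0.0732] D 0.228 A 6.3 w 0.463 q [0.04 0.25 1.74 0.   1.16 1.39] F [ 0.1  0.5 -0.4]
[[-1.88, -3.24, -0.59, -0.0, 0.1, 1.0, 1.0], [-1.94, -3.21, -0.6, -0.0, 0.1, 1.1, 1.0], [-2.0, -3.17, -0.6, -0.0, 0.1, 1.0, 1.0], [-2.05, -3.13, -0.6, -0.0, 0.0, 1.1, 1.0], [-2.11, -3.09, -0.6, -0.1, 0.1, 1.0, 1.0]]
[[-2.17, -3.06, -0.61, -0.0, 0.0, 1.1, 1.0]]
```

Request:
servo_tool:
  plan:
    - [-1.0,-1.8,-0.8,0,0.1,1,1]
    - [-1.9,-3.2,-0.8,0,0.1,1,1]
    - [-2.0,-3.2,-0.6,0,0.1,1,1]
    - [-2.0,-3.1,-0.4,0,0,1,1]
    - [-2.0,-3.0,-0.2,0,0,1,1]

```text
clock: 19.17
eef_pos: [0.4372, 0.2654, 0.1104]
eef_rot: [0.998, 0.056, 0.008, -0.001]
ft_force: [0.1, 0.1, -0.2]
gripper_width: 0.462
```

Request:
servo_tool:
  plan:
    - [-1.6,-2.2,0,0,0,0.8,1]
    - [-0.7,-1.0,0,0,0,0.4,1]
    - [0,0,0,0,0,0,1]

```text
clock: 19.42
eef_pos: [0.4046, 0.3003, 0.1108]
eef_rot: [0.999, 0.047, 0.008, -0.002]
ft_force: [0.6, -0.0, -1.2]
gripper_width: 0.461
```

```bash
python3 pl.py .3915 .3066 .01 -84 1 4
```

```text
t 19.42 pos [0.4046 0.3003 0.1108] D 0.102 A 1.1 w 0.461 q [ 0.4   0.04  1.89 -0.    1.19  1.88] F [ 0.6 -0.  -1.2]
[[-0.35, -0.18, 2.51, -0.0, -0.2, -0.1, 1.0], [-0.34, -0.18, 2.52, -0.1, -0.2, -0.2, 1.0], [-0.33, -0.18, 2.52, -0.0, -0.2, -0.1, 1.0], [-0.33, -0.19, 2.52, -0.1, -0.3, -0.2, 1.0]]
```

Request:
servo_tool:
  plan:
    - [-0.7,-0.3,1.8,0,-0.2,-0.1,1]
    - [-0.3,-0.2,2.6,0,-0.2,-0.1,1]
    - [-0.2,-0.1,2.6,0,-0.2,-0.1,1]
    - [0,0,2.0,0,-0.2,-0.1,1]
    - [0,0,0,0,0,0,1]

```text
clock: 19.83
eef_pos: [0.3964, 0.3055, 0.0201]
eef_rot: [0.999, 0.052, 0.004, -0.002]
ft_force: [-1.4, -0.8, -1.1]
gripper_width: 0.465
```

```bash
python3 pl.py .3915 .3066 -.01 -84 1 2; python3 - <<'E'
from h import *
c=cam('wrist');save(c,'w8')
E
```

```text
t 19.83 pos [0.3964 0.3055 0.0201] D 0.03 A 0.5 w 0.465 q [0.41 0.18 1.95 0.   1.   1.88] F [-1.4 -0.8 -1.1]
[[-0.25, -0.07, 1.5, -0.1, -0.2, -0.0, 1.0], [-0.25, -0.08, 1.5, -0.1, -0.3, -0.0, 1.0]]
```

View pics/w8.png

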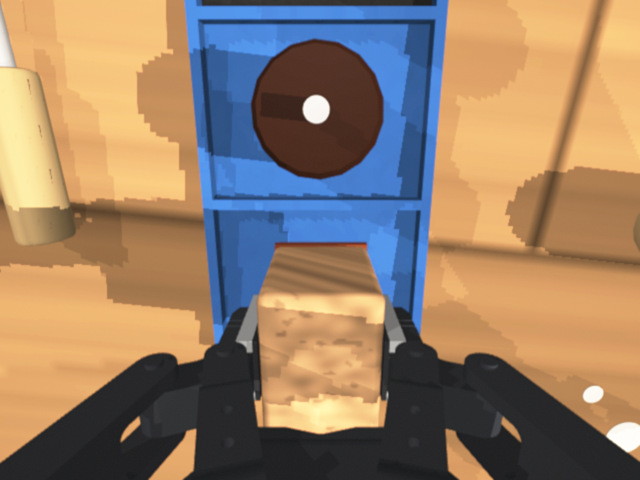

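Request:
servo_tool:
  plan:
    - [-0.2,0,1.2,0,-0.2,0,1]
    - [-0.1,0,1.0,0,-0.2,0,1]
    - [0,0,0.4,0,0,0,1]
    - [0,0,0,0,0,0,1]

```text
clock: 20.22
eef_pos: [0.3986, 0.3059, -0.0027]
eef_rot: [0.999, 0.051, 0.004, -0.003]
ft_force: [-0.0, 0.1, -0.9]
gripper_width: 0.466
```

Request:
servo_tool:
  plan:
    - [0,0,0.2,0,0,0,1]
    - [0,0,0.1,0,0,0,1]

```text
clock: 20.38
eef_pos: [0.3997, 0.3062, -0.005]
eef_rot: [0.999, 0.051, 0.005, -0.004]
ft_force: [-0.1, 0.0, -1.3]
gripper_width: 0.46
```

Request:
servo_tool:
  plan:
    - [0,0,0.15,0,0,0,1]
    - [0,0,0.1,0,0,0,1]

```text
clock: 20.55
eef_pos: [0.4005, 0.3066, -0.0069]
eef_rot: [0.999, 0.051, 0.006, -0.004]
ft_force: [-0.1, 0.1, 0.5]
gripper_width: 0.463
```

Request:
servo_tool:
  plan:
    - [-0.6,0,0.3,-0.4,-0.6,0,1]
    - [-0.2,0,0.1,0,-0.2,0,1]

```text
clock: 20.72
eef_pos: [0.3928, 0.306, -0.0106]
eef_rot: [0.999, 0.051, -0.0, -0.0]
ft_force: [-0.1, -0.2, -2.2]
gripper_width: 0.46
```

Request:
servo_tool:
  plan:
    - [0,0,0.2,0,0,0,1]
    - [0,0,0.1,0,0,0,1]

```text
clock: 20.88
eef_pos: [0.3922, 0.3062, -0.0139]
eef_rot: [0.999, 0.051, -0.001, -0.0]
ft_force: [0.5, -0.3, -1.3]
gripper_width: 0.465
```

Request:
servo_tool:
  plan:
    - [0,0,0.15,0,0,0,1]
    - [0,0,0.05,0,0,0,1]

```text
clock: 21.05
eef_pos: [0.3922, 0.3063, -0.0153]
eef_rot: [0.999, 0.052, -0.001, 0.0]
ft_force: [-4.4, -2.4, 12.4]
gripper_width: 0.459
```

Request:
servo_tool:
  plan:
    - [0,0,0,0,0,0,0.4]
    - [0,0,0,0,0,0,0.2]
    - [0,0,0,0,0,0,0]
    - [0,0,0,0,0,0,0]
    - [0,0,0,0,0,0,0]

```text
clock: 21.47
eef_pos: [0.393, 0.3066, -0.015]
eef_rot: [0.999, 0.052, -0.0, -0.0]
ft_force: [-0.5, -0.3, 0.1]
gripper_width: 1.0
```

Request:
servo_tool:
  plan:
    - [0,0,-1.5,0,0,0,0]
    - [0,0,-3,0,0,0,0]
    - [0,0,-3.5,0,0,0,0]
    - [0,0,-3.0,0,0,0,0]

```text
clock: 21.8
eef_pos: [0.3861, 0.3032, 0.0902]
eef_rot: [0.999, 0.051, -0.009, 0.003]
ft_force: [1.3, 0.5, 0.6]
gripper_width: 1.002
```

```bash
python3 pl.py .6485 -.0145 .11 -98.4 0 12; python3 - <<'E'
from h import *
c=cam('wrist');save(c,'w9')
E
```

```text
t 21.8 pos [0.3861 0.3032 0.0902] D 0.413 A 14.3 w 1.002 q [0.42 0.07 1.91 0.   1.18 1.89] F [1.3 0.5 0.6]
[[1.9, 2.86, -0.18, 0.0, 0.1, 1.2, 0.0], [1.96, 2.82, -0.18, 0.0, 0.1, 1.2, 0.0], [2.02, 2.78, -0.18, 0.0, 0.1, 1.2, 0.0], [2.08, 2.73, -0.17, 0.0, 0.1, 1.2, 0.0], [2.13, 2.69, -0.17, 0.1, 0.1, 1.2, 0.0]]
[[2.19, 2.64, -0.17, 0.0, 0.1, 1.2, 0.0], [2.25, 2.6, -0.17, 0.1, 0.1, 1.2, 0.0], [2.3, 2.55, -0.17, 0.0, 0.1, 1.2, 0.0], [2.35, 2.5, -0.16, 0.1, 0.0, 1.2, 0.0], [2.4, 2.45, -0.17, 0.0, 0.1, 1.2, 0.0]]
[[2.46, 2.4, -0.16, 0.1, 0.0, 1.1, 0.0], [2.5, 2.36, -0.17, 0.0, 0.1, 1.2, 0.0]]
```

View pics/w9.png

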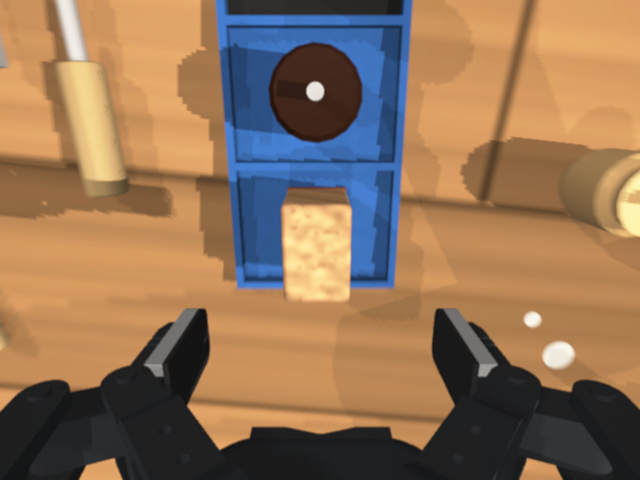

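```bash
python3 - <<'E'
from h import *
for n in ['wrist','scene','side']:
  W=cloud(cam(n)).reshape(-1,3)
  P=W[(np.hypot(W[:,0]-.39,W[:,1]-.306)<.05)&(W[:,2]>.053)&(W[:,2]<.066)]
  if len(P)>20:print(n,cv2.minAreaRect((P[:,:2]*1000).astype(np.float32)),np.median(P[:,2]))
E
```

```text
wrist ((389.2765197753906, 305.69732666015625), (59.728824615478516, 40.09767150878906), 5.921087741851807) 0.058642528815858394
scene ((387.6289978027344, 305.0540466308594), (62.4878044128418, 41.14664077758789), 5.8187336921691895) 0.05916487080319954
side ((385.70123291015625, 303.9250183105469), (60.72196578979492, 45.4434700012207), 5.623500347137451) 0.060169962665645116
```

Request:
servo_tool:
  plan:
    - [1.0,1.6,-0.4,0,0.1,1.2,0]
    - [2.0,2.8,-0.4,0,0.1,1.2,0]
    - [2.0,2.8,-0.3,0,0.1,1.2,0]
    - [2.1,2.7,-0.2,0,0.1,1.2,0]
    - [2.1,2.7,-0.2,0,0.1,1.2,0]

```text
clock: 22.42
eef_pos: [0.4792, 0.182, 0.0945]
eef_rot: [1.0, 0.002, -0.012, 0.004]
ft_force: [0.5, 0.4, -0.2]
gripper_width: 0.997
```

Request:
servo_tool:
  plan:
    - [2.2,2.6,-0.1,0,0,1.2,0]
    - [2.2,2.6,-0.1,0,0,1.2,0]
    - [2.3,2.5,-0.1,0,0,1.2,0]
    - [2.3,2.5,0,0,0,1.2,0]
    - [2.3,2.4,0,0,0,1.2,0]

```text
clock: 22.83
eef_pos: [0.5844, 0.0443, 0.0846]
eef_rot: [0.998, -0.053, -0.02, 0.005]
ft_force: [-0.5, 1.2, 0.1]
gripper_width: 1.001
```

```bash
python3 pl.py .6485 -.0145 .11 -98.4 0
```

```text
t 22.83 pos [0.5844 0.0443 0.0846] D 0.091 A 3.3 w 1.001 q [-0.12  0.33  1.62 -0.01  1.23  1.56] F [-0.5  1.2  0.1]
[[2.3, 1.73, -0.92, 0.2, 0.8, 0.8, 0.0], [2.33, 1.7, -0.89, 0.3, 0.7, 0.8, 0.0], [2.37, 1.66, -0.88, 0.2, 0.8, 0.7, 0.0]]
```

Cork is at (0.389, 0.306), yaw 5.9°, top at 59 mm: upright on the floor inside its compartment. Continuing to the green jar.

Request:
servo_tool:
  plan:
    - [2.0,1.6,-1.0,0.2,0.8,0.8,0]
    - [1.8,1.2,-0.8,0.2,0.8,0.8,0]
    - [0.7,0.5,-0.3,0.2,0.8,0.5,0]
    - [0,0,0,0,0,0,0]

```text
clock: 23.17
eef_pos: [0.6249, -0.0016, 0.0945]
eef_rot: [0.997, -0.076, -0.005, 0.001]
ft_force: [0.1, -0.4, 0.3]
gripper_width: 1.001
```

```bash
python3 pl.py .6485 -.0145 .01 -98.4 0 3;python3 - <<'E'
from h import *
from scipy.optimize import least_squares
c=cam('wrist');save(c,'w10');W=cloud(c).reshape(-1,3);x0=[.6485,-.0145]
P=W[(np.hypot(W[:,0]-x0[0],W[:,1]-x0[1])<.033)&(W[:,2]>.02)&(W[:,2]<.05)]
s=least_squares(lambda p:np.hypot(P[:,0]-p[0],P[:,1]-p[1])-.025,x0,loss='soft_l1',f_scale=.001);print(s.x,len(P))
P=W[(np.hypot(W[:,0]-x0[0],W[:,1]-x0[1])<.033)&(W[:,2]>.065)&(W[:,2]<.08)];print((P.min(0)+P.max(0))/2)
E
```

```text
t 23.17 pos [ 0.6249 -0.0016  0.0945] D 0.089 A 0.7 w 1.001 q [-0.19  0.38  1.53 -0.    1.24  1.53] F [ 0.1 -0.4  0.3]
[[0.87, 0.3, 2.81, 0.0, 0.2, -0.1, 0.0], [0.86, 0.3, 2.81, 0.1, 0.2, -0.1, 0.0], [0.85, 0.31, 2.82, 0.0, 0.2, -0.2, 0.0]]
[ 0.64826656 -0.01439934] 348
[ 0.6487634  -0.0143375   0.06953056]
```

View pics/w10.png

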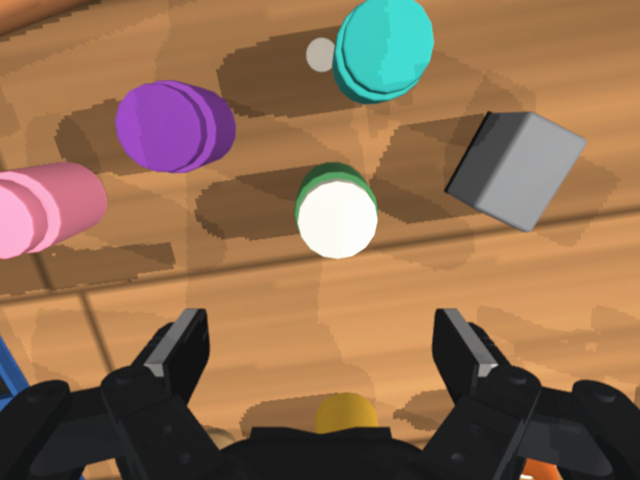

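Green jar with white lid at (337,215), clear of turquoise (385,50), purple (175,125) and grey (515,170). Aligning, then down.

Request:
servo_tool:
  plan:
    - [1.5,0.6,0.3,0,0.2,0,0]
    - [0.9,0.4,0.6,0,0.2,0,0]
    - [0.2,0,1.8,0,0.2,0,0]
    - [0,0,2.2,0,0,0,0]
    - [0,0,1.0,0,0,0,0]

```text
clock: 23.63
eef_pos: [0.6446, -0.0089, 0.0303]
eef_rot: [0.997, -0.073, -0.003, 0.0]
ft_force: [0.5, -0.2, -1.1]
gripper_width: 0.998
```

```bash
python3 pl.py .6485 -.0144 -.023 -98.4 0 3
```

```text
t 23.63 pos [ 0.6446 -0.0089  0.0303] D 0.054 A 0.3 w 0.998 q [-0.2   0.5   1.51 -0.    1.14  1.52] F [ 0.5 -0.2 -1.1]
[[0.16, 0.16, 1.78, 0.0, 0.1, 0.0, 0.0], [0.16, 0.16, 1.77, 0.0, 0.1, 0.0, 0.0], [0.16, 0.17, 1.78, 0.0, 0.1, 0.1, 0.0]]
```

Request:
servo_tool:
  plan:
    - [0.3,0.5,1.2,0,0.1,0,0]
    - [0.2,0.1,1.6,0,0.1,0,0]
    - [0.1,0,1.6,0,0.1,0,0]
    - [0,0,0.4,0,0,0,0]
    - [0,0,0,0,0,0,0]

```text
clock: 24.05
eef_pos: [0.6442, -0.0123, -0.0257]
eef_rot: [0.998, -0.07, -0.005, -0.001]
ft_force: [0.3, -0.6, -0.3]
gripper_width: 1.001
```

```bash
python3 pl.py .6485 -.0144 -.023 -98.4 0 1
```

```text
t 24.05 pos [ 0.6442 -0.0123 -0.0257] D 0.005 A 0.7 w 1.001 q [-0.21  0.58  1.52 -0.    1.05  1.51] F [ 0.3 -0.6 -0.3]
[[0.45, 0.15, -0.27, -0.0, 0.6, 0.3, 0.0]]
```

Request:
servo_tool:
  plan:
    - [0.4,0.15,-0.25,0,0.5,0.2,0]
    - [0,0,0,0,0,0,0.3]
    - [0,0,0,0,0,0,0.6]
    - [0,0,0,0,0,0,1]
    - [0,0,0,0,0,0,1]

```text
clock: 24.47
eef_pos: [0.6506, -0.0147, -0.0191]
eef_rot: [0.997, -0.072, 0.002, 0.0]
ft_force: [0.7, 0.2, -1.3]
gripper_width: 0.572
```

Request:
servo_tool:
  plan:
    - [0,0,0,0,0,0,1]
    - [0,0,0,0,0,0,1]

```text
clock: 24.63
eef_pos: [0.6511, -0.0148, -0.0183]
eef_rot: [0.997, -0.072, 0.003, 0.0]
ft_force: [-0.4, -0.1, -1.4]
gripper_width: 0.571
```

Request:
servo_tool:
  plan:
    - [0,0,-1.5,0,0,0,1]
    - [0,0,-2.5,0,0,0,1]
    - [0,0,-3,0,0,0,1]
    - [0,0,-3,0,0,0,1]
    - [0,0,-2,0,0,0,1]

```text
clock: 25.05
eef_pos: [0.6441, -0.0134, 0.1013]
eef_rot: [0.997, -0.072, -0.005, -0.001]
ft_force: [1.3, -1.0, -1.3]
gripper_width: 0.566
```

```bash
python3 pl.py .429 -.316 .11 -98.4 1 11;python3 - <<'E'
from h import *
c=cam('wrist');save(c,'w11')
E
```

```text
t 25.05 pos [ 0.6441 -0.0134  0.1013] D 0.371 A 0.6 w 0.566 q [-0.21  0.42  1.46  0.    1.27  1.51] F [ 1.3 -1.  -1.3]
[[-1.54, 3.0, -0.07, -0.0, 0.1, 0.0, 1.0], [-1.54, 3.0, -0.07, -0.0, 0.1, 0.0, 1.0], [-1.54, 3.0, -0.07, -0.0, 0.0, 0.0, 1.0], [-1.54, 3.0, -0.07, -0.0, 0.1, 0.0, 1.0], [-1.54, 3.0, -0.07, -0.0, 0.0, 0.0, 1.0]]
[[-1.54, 3.01, -0.07, -0.0, 0.1, 0.0, 1.0], [-1.54, 3.0, -0.08, -0.0, 0.0, 0.0, 1.0], [-1.55, 3.01, -0.08, -0.0, 0.1, 0.0, 1.0], [-1.54, 3.0, -0.08, -0.0, 0.0, 0.1, 1.0], [-1.54, 3.01, -0.08, -0.0, 0.1, 0.0, 1.0]]
[[-1.54, 3.01, -0.08, -0.1, 0.0, 0.1, 1.0]]
```

View pics/w11.png

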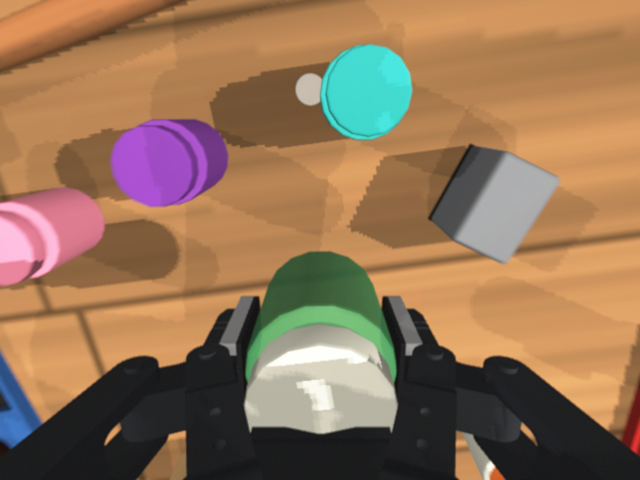

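Jar held on the glass. Carrying it to the red tray.

Request:
servo_tool:
  plan:
    - [-0.9,1.6,-0.3,0,0.1,0,1]
    - [-1.6,3.0,-0.3,0,0.1,0,1]
    - [-1.7,3.2,-0.2,0,0.1,0,1]
    - [-1.7,3.2,-0.1,0,0.1,0,1]
    - [-1.7,3.2,-0.1,0,0.1,0,1]

```text
clock: 25.52
eef_pos: [0.5547, -0.1423, 0.123]
eef_rot: [0.998, -0.066, 0.009, 0.0]
ft_force: [-0.2, -0.4, -0.9]
gripper_width: 0.575
```

Request:
servo_tool:
  plan:
    - [-1.7,3.2,0,0,0.1,0,1]
    - [-1.7,3.2,0,0,0.1,0,1]
    - [-1.7,3.2,0,0,0.1,0,1]
    - [-1.6,3.0,0,0,0.1,0,1]

```text
clock: 25.85
eef_pos: [0.4667, -0.2627, 0.1235]
eef_rot: [0.998, -0.065, 0.014, 0.001]
ft_force: [0.5, -1.3, -1.9]
gripper_width: 0.574
```

```bash
python3 pl.py .429 -.316 .10 -98.4 1
```

```text
t 25.85 pos [ 0.4667 -0.2627  0.1235] D 0.069 A 1.9 w 0.574 q [-0.75  0.1   1.81  0.02  1.21  0.95] F [ 0.5 -1.3 -1.9]
[[-1.56, 2.89, 1.13, 0.0, -0.8, 0.5, 1.0], [-1.51, 2.9, 1.16, 0.0, -0.8, 0.4, 1.0]]
```

Request:
servo_tool:
  plan:
    - [-1.4,2.4,0.4,0,-0.8,0.4,1]
    - [-0.8,1.4,0.3,0,-0.8,0.4,1]
    - [-0.3,0.6,0,0,0,0,1]
    - [0,0,0,0,0,0,1]

```text
clock: 26.18
eef_pos: [0.4301, -0.3098, 0.1176]
eef_rot: [0.997, -0.077, 0.0, 0.002]
ft_force: [0.4, 1.0, -1.7]
gripper_width: 0.571
```

```bash
python3 - <<'E'
from h import *
c=cam('wrist');save(c,'w12')
W=cloud(c).reshape(-1,3);hsv=cv2.cvtColor(c['img'],cv2.COLOR_RGB2HSV).reshape(-1,3)
m=((hsv[:,0]<8)|(hsv[:,0]>172))&(hsv[:,1]>150)&(W[:,2]<.02)&(W[:,2]>.009)
P=W[m];r=cv2.minAreaRect((P[:,:2]*1000).astype(np.float32));print(r,cv2.boxPoints(r),np.percentile(P[:,2],[3,50,97]))
E
python3 pl.py .429 -.316 .03 -98.4 1
```

```text
((472.46063232421875, -323.01312255859375), (114.34996795654297, 175.5847625732422), 81.60791778564453) [[ 377.2638  -366.7629 ]
 [ 550.9685  -392.3889 ]
 [ 567.6575  -279.26334]
 [ 393.95276 -253.63736]] [0.00988382 0.01170397 0.01309379]
t 26.23 pos [ 0.4305 -0.3092  0.1176] D 0.088 A 0.4 w 0.568 q [-0.85  0.11  1.8  -0.    1.22  0.87] F [ 0.7  0.  -1.3]
[[-0.02, 0.22, 2.92, 0.1, -0.0, -0.1, 1.0], [-0.02, 0.23, 2.92, 0.0, -0.0, -0.1, 1.0], [-0.01, 0.23, 2.92, 0.1, -0.0, -0.1, 1.0]]
```

View pics/w12.png

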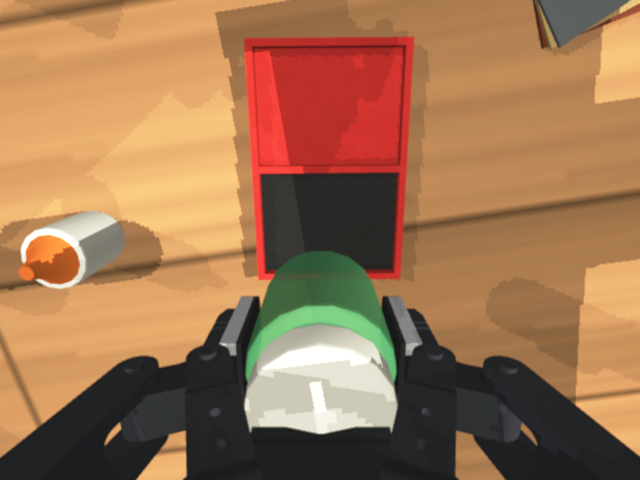

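Red tray at (0.4725, -0.323), yaw -8.4°; black compartment centre (0.4305, -0.317). Lowering gently; contact is expected at TCP ≈ -15 mm.

Request:
servo_tool:
  plan:
    - [0.2,0.4,1.8,0,0,0,1]
    - [0.1,0.3,2.6,0,0,0,1]
    - [0,0.1,2.8,0,0,0,1]
    - [0,0,2.6,0,0,0,1]
    - [0,0,1.0,0,0,0,1]

```text
clock: 26.65
eef_pos: [0.4409, -0.3169, 0.0125]
eef_rot: [0.997, -0.073, 0.006, 0.005]
ft_force: [-0.0, 0.1, -2.9]
gripper_width: 0.572
```

```bash
python3 pl.py .433 -.317 .0 -98.4 1 1
```

```text
t 26.65 pos [ 0.4409 -0.3169  0.0125] D 0.015 A 0.9 w 0.572 q [-0.85  0.28  1.84  0.    1.    0.87] F [-0.   0.1 -2.9]
[[-0.79, 0.11, 1.24, 0.5, -0.8, 0.1, 1.0]]
```

Request:
servo_tool:
  plan:
    - [-0.7,0.1,0.6,0.5,-0.8,0.1,1]
    - [-0.2,0,0.4,0.2,-0.2,0,1]
    - [0,0,0.1,0,0,0,1]

```text
clock: 26.9
eef_pos: [0.432, -0.313, -0.0001]
eef_rot: [0.997, -0.072, -0.004, -0.004]
ft_force: [-0.3, 0.6, -1.3]
gripper_width: 0.572
```

Request:
servo_tool:
  plan:
    - [0,0,0.2,0,0,0,1]
    - [0,0,0.1,0,0,0,1]

```text
clock: 27.07
eef_pos: [0.4333, -0.314, -0.0013]
eef_rot: [0.997, -0.071, -0.002, -0.003]
ft_force: [0.2, 1.1, -2.2]
gripper_width: 0.573
```

```bash
python3 pl.py .433 -.317 -.012 -98.4 1 1
```

```text
t 27.07 pos [ 0.4333 -0.314  -0.0013] D 0.011 A 0.5 w 0.573 q [-0.85  0.31  1.85  0.    1.    0.86] F [ 0.2  1.1 -2.2]
[[0.02, 0.31, 1.07, -0.3, 0.3, 0.2, 1.0]]
```

Request:
servo_tool:
  plan:
    - [0,0.3,0.4,-0.3,0.3,0.2,1]
    - [0,0,0.2,0,0,0,1]
    - [0,0,0.1,0,0,0,1]

```text
clock: 27.32
eef_pos: [0.4346, -0.3192, -0.0061]
eef_rot: [0.997, -0.073, 0.002, 0.002]
ft_force: [0.5, -0.2, -1.2]
gripper_width: 0.573
```

Request:
servo_tool:
  plan:
    - [0,0,0.2,0,0,0,1]
    - [0,0,0.1,0,0,0,1]

```text
clock: 27.48
eef_pos: [0.4349, -0.3197, -0.0088]
eef_rot: [0.997, -0.074, 0.003, 0.003]
ft_force: [0.2, 1.1, -1.7]
gripper_width: 0.573
```

Request:
servo_tool:
  plan:
    - [0,0,0.15,0,0,0,1]
    - [0,0,0.05,0,0,0,1]

```text
clock: 27.65
eef_pos: [0.4349, -0.3198, -0.011]
eef_rot: [0.997, -0.074, 0.003, 0.003]
ft_force: [0.0, -0.4, -1.9]
gripper_width: 0.57
```

Request:
servo_tool:
  plan:
    - [-0.1,-0.1,0.15,0.2,-0.3,0,1]
    - [0,0,0.05,0,0,0,1]

```text
clock: 27.82
eef_pos: [0.4339, -0.3185, -0.0133]
eef_rot: [0.997, -0.074, 0.0, 0.001]
ft_force: [-0.4, -0.7, -1.5]
gripper_width: 0.574
```

Request:
servo_tool:
  plan:
    - [0,0,0.12,0,0,0,1]
    - [0,0,0.03,0,0,0,1]

```text
clock: 27.98
eef_pos: [0.4339, -0.3185, -0.015]
eef_rot: [0.997, -0.074, -0.0, 0.0]
ft_force: [0.5, 0.2, -2.2]
gripper_width: 0.571
```

Request:
servo_tool:
  plan:
    - [0,0,0.1,0,0,0,1]
    - [0,0,0.03,0,0,0,1]

```text
clock: 28.15
eef_pos: [0.4339, -0.3184, -0.0166]
eef_rot: [0.997, -0.074, -0.0, 0.0]
ft_force: [-0.3, 0.2, -2.3]
gripper_width: 0.572
```

Request:
servo_tool:
  plan:
    - [0,0,0.1,0,0,0,1]
    - [0,0,0.03,0,0,0,1]

```text
clock: 28.32
eef_pos: [0.4341, -0.3187, -0.017]
eef_rot: [0.997, -0.074, -0.0, 0.0]
ft_force: [-1.5, 1.0, 0.9]
gripper_width: 0.571
```

Request:
servo_tool:
  plan:
    - [0,0,0.1,0,0,0,1]
    - [0,0,0.03,0,0,0,1]

```text
clock: 28.48
eef_pos: [0.4342, -0.3188, -0.0169]
eef_rot: [0.997, -0.073, -0.0, 0.0]
ft_force: [-0.2, -0.9, -1.5]
gripper_width: 0.571
```

Request:
servo_tool:
  plan:
    - [0,0,0,0,0,0,0.35]
    - [0,0,0,0,0,0,0.2]
    - [0,0,0,0,0,0,0]
    - [0,0,0,0,0,0,0]
    - [0,0,0,0,0,0,0]

```text
clock: 28.9
eef_pos: [0.4351, -0.3198, -0.0164]
eef_rot: [0.997, -0.073, 0.001, 0.001]
ft_force: [-0.4, 1.0, -0.2]
gripper_width: 1.0
```

Request:
servo_tool:
  plan:
    - [0,0,-1.5,0,0,0,0]
    - [0,0,-3,0,0,0,0]
    - [0,0,-3.5,0,0,0,0]
    - [0,0,-3.0,0,0,0,0]

```text
clock: 29.23
eef_pos: [0.4298, -0.3139, 0.0883]
eef_rot: [0.997, -0.074, -0.006, -0.005]
ft_force: [0.0, -0.5, 0.4]
gripper_width: 1.002
```

```bash
python3 pl.py .4398 .122 .1 -98.4 0 12; python3 - <<'E'
from h import *
c=cam('wrist');save(c,'w13')
E
```

```text
t 29.23 pos [ 0.4298 -0.3139  0.0883] D 0.436 A 0.9 w 1.002 q [-0.86  0.17  1.8  -0.    1.18  0.86] F [ 0.  -0.5  0.4]
[[-0.45, -3.61, -0.06, -0.0, 0.1, -0.0, 0.0], [-0.45, -3.61, -0.06, -0.1, 0.1, -0.0, 0.0], [-0.45, -3.61, -0.06, -0.0, 0.1, -0.0, 0.0], [-0.45, -3.61, -0.07, -0.1, 0.0, -0.0, 0.0], [-0.45, -3.6, -0.07, -0.0, 0.1, -0.0, 0.0]]
[[-0.45, -3.6, -0.07, -0.1, 0.0, -0.0, 0.0], [-0.45, -3.61, -0.08, -0.0, 0.1, -0.0, 0.0], [-0.45, -3.6, -0.08, -0.1, 0.0, -0.0, 0.0], [-0.46, -3.61, -0.08, -0.0, 0.1, -0.0, 0.0], [-0.45, -3.6, -0.09, -0.1, 0.0, -0.0, 0.0]]
[[-0.46, -3.61, -0.09, -0.0, 0.1, -0.0, 0.0], [-0.45, -3.6, -0.1, -0.1, 0.0, -0.0, 0.0]]
```

View pics/w13.png

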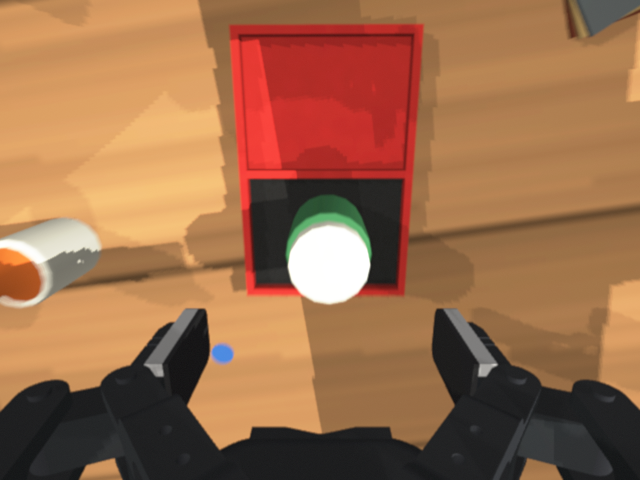

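Green jar stands in the black compartment (330,245). On to the pale foot.

Request:
servo_tool:
  plan:
    - [-0.2,-1.8,-0.5,0,0.1,0,0]
    - [-0.4,-3.6,-0.4,0,0.1,0,0]
    - [-0.5,-3.8,-0.2,0,0.1,0,0]
    - [-0.5,-3.8,-0.1,0,0,0,0]
    - [-0.5,-3.8,-0.1,0,0,0,0]

```text
clock: 29.7
eef_pos: [0.4409, -0.1534, 0.1137]
eef_rot: [0.997, -0.079, 0.007, 0.005]
ft_force: [1.4, 0.1, -0.4]
gripper_width: 0.999
```

Request:
servo_tool:
  plan:
    - [-0.5,-3.8,-0.1,0,0,0,0]
    - [-0.5,-3.8,-0.1,0,0,0,0]
    - [-0.5,-3.8,0,0,0,0,0]
    - [-0.5,-3.8,0,0,0,0,0]

```text
clock: 30.03
eef_pos: [0.4447, 0.0063, 0.1147]
eef_rot: [0.997, -0.081, 0.009, 0.005]
ft_force: [0.7, 0.6, -0.4]
gripper_width: 0.999
```

```bash
python3 pl.py .4398 .122 .1 -98.4 0
```

```text
t 30.03 pos [0.4447 0.0063 0.1147] D 0.117 A 1.5 w 0.999 q [-0.25 -0.13  2.05 -0.01  1.2   1.48] F [ 0.7  0.6 -0.4]
[[-0.79, -3.78, 0.44, 0.2, -0.4, -0.3, 0.0], [-0.77, -3.79, 0.46, 0.2, -0.3, -0.3, 0.0], [-0.74, -3.79, 0.48, 0.1, -0.4, -0.2, 0.0]]
```

Request:
servo_tool:
  plan:
    - [-0.8,-3.6,0.2,0.2,-0.3,-0.2,0]
    - [-0.8,-3.2,0.2,0.2,-0.3,-0.2,0]
    - [-0.4,-2.0,0,0.1,-0.3,-0.2,0]
    - [-0.2,-0.9,0,0,0,0,0]
    - [0,0,0,0,0,0,0]

```text
clock: 30.45
eef_pos: [0.4361, 0.1174, 0.1093]
eef_rot: [0.997, -0.071, 0.002, -0.001]
ft_force: [-0.6, -0.2, 0.0]
gripper_width: 0.997
```

```bash
python3 pl.py .4398 .122 .01 -98.4 0 4;python3 - <<'E'
from h import *
from scipy.optimize import least_squares
c=cam('wrist');save(c,'w14');W=cloud(c).reshape(-1,3);x0=[.4398,.122]
P=W[(np.hypot(W[:,0]-x0[0],W[:,1]-x0[1])<.033)&(W[:,2]>.02)&(W[:,2]<.044)]
s=least_squares(lambda p:np.hypot(P[:,0]-p[0],P[:,1]-p[1])-.025,x0,loss='soft_l1',f_scale=.001);print(s.x,len(P))
E
```

```text
t 30.45 pos [0.4361 0.1174 0.1093] D 0.099 A 0.4 w 0.997 q [-0.01 -0.09  2.03  0.    1.2   1.7 ] F [-0.6 -0.2  0. ]
[[0.06, -0.12, 2.48, -0.0, -0.1, 0.1, 0.0], [0.07, -0.12, 2.48, -0.0, -0.1, 0.1, 0.0], [0.07, -0.12, 2.49, -0.1, -0.0, 0.0, 0.0], [0.08, -0.13, 2.48, -0.0, -0.1, 0.1, 0.0]]
[0.43994333 0.12197239] 384
```

View pics/w14.png

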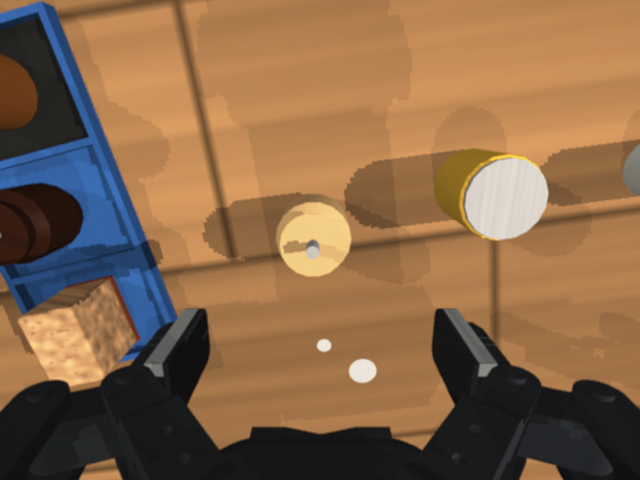

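Pale foot at (313,238), measured (0.440, 0.122), in agreement with before. Descending.

Request:
servo_tool:
  plan:
    - [0.1,-0.3,1.8,0,-0.1,0,0]
    - [0.1,-0.2,2.6,0,-0.1,0,0]
    - [0,0,2.8,0,0,0,0]
    - [0,0,2.8,0,0,0,0]
    - [0,0,1.5,0,0,0,0]

```text
clock: 30.92
eef_pos: [0.4477, 0.1171, -0.0039]
eef_rot: [0.997, -0.072, 0.009, -0.0]
ft_force: [-0.1, -0.4, -0.1]
gripper_width: 1.004
```

```bash
python3 pl.py .4398 .122 -.023 -98.4 0 2
```

```text
t 30.92 pos [ 0.4477  0.1171 -0.0039] D 0.021 A 1.0 w 1.004 q [-0.01  0.12  2.07 -0.    0.93  1.71] F [-0.1 -0.4 -0.1]
[[-0.44, -0.18, 0.95, -0.1, -0.5, 0.1, 0.0], [-0.44, -0.19, 0.95, -0.0, -0.5, 0.0, 0.0]]
```

Request:
servo_tool:
  plan:
    - [-0.7,-0.5,0.5,0,-0.5,0,0]
    - [-0.2,-0.1,0.8,0,-0.5,0,0]
    - [0,0,0.4,0,0,0,0]
    - [0,0,0,0,0,0,0]

```text
clock: 31.25
eef_pos: [0.4371, 0.1219, -0.0248]
eef_rot: [0.997, -0.075, -0.004, -0.001]
ft_force: [0.6, -0.0, -0.6]
gripper_width: 0.999
```

```bash
python3 pl.py .4398 .122 -.023 -98.4 0 1
```

```text
t 31.25 pos [ 0.4371  0.1219 -0.0248] D 0.003 A 0.4 w 0.999 q [0.   0.17 2.08 0.   0.9  1.72] F [ 0.6 -0.  -0.6]
[[0.26, -0.05, -0.18, -0.0, 0.4, -0.2, 0.0]]
```

Request:
servo_tool:
  plan:
    - [0.2,0,-0.1,0,0.3,-0.2,0]
    - [0,0,0,0,0,0,0.3]
    - [0,0,0,0,0,0,0.6]
    - [0,0,0,0,0,0,1]
    - [0,0,0,0,0,0,1]

```text
clock: 31.67
eef_pos: [0.4437, 0.1212, -0.0196]
eef_rot: [0.997, -0.073, 0.004, -0.001]
ft_force: [-0.4, 0.3, -0.7]
gripper_width: 0.565
```

Request:
servo_tool:
  plan:
    - [0,0,0,0,0,0,1]
    - [0,0,0,0,0,0,1]

```text
clock: 31.83
eef_pos: [0.4443, 0.1213, -0.019]
eef_rot: [0.997, -0.073, 0.004, -0.001]
ft_force: [-0.1, 0.4, -0.8]
gripper_width: 0.564
```

Request:
servo_tool:
  plan:
    - [0,0,-1.5,0,0,0,1]
    - [0,0,-2.5,0,0,0,1]
    - [0,0,-3,0,0,0,1]
    - [0,0,-3,0,0,0,1]
    - [0,0,-2,0,0,0,1]

```text
clock: 32.25
eef_pos: [0.4362, 0.1211, 0.0988]
eef_rot: [0.997, -0.073, -0.004, -0.0]
ft_force: [0.8, -0.1, -1.1]
gripper_width: 0.565
```

```bash
python3 pl.py .5165 -.3292 .11 -98.4 1 13;python3 - <<'E'
from h import *
c=cam('wrist');save(c,'w15')
E
```

```text
t 32.25 pos [0.4362 0.1211 0.0988] D 0.458 A 0.5 w 0.565 q [ 0.   -0.06  2.02  0.    1.19  1.72] F [ 0.8 -0.1 -1.1]
[[1.11, 3.34, -0.09, 0.0, 0.0, 0.0, 1.0], [1.11, 3.34, -0.09, 0.0, 0.0, 0.0, 1.0], [1.11, 3.34, -0.09, 0.0, 0.0, 0.0, 1.0], [1.11, 3.34, -0.09, 0.0, 0.0, 0.0, 1.0], [1.11, 3.34, -0.1, 0.0, 0.1, 0.0, 1.0]]
[[1.11, 3.34, -0.09, 0.0, 0.0, 0.0, 1.0], [1.11, 3.34, -0.09, 0.0, 0.1, 0.0, 1.0], [1.11, 3.34, -0.09, 0.0, 0.0, 0.0, 1.0], [1.12, 3.34, -0.09, 0.0, 0.1, 0.0, 1.0], [1.11, 3.33, -0.09, 0.0, 0.0, 0.0, 1.0]]
[[1.12, 3.34, -0.09, 0.0, 0.1, 0.0, 1.0], [1.11, 3.33, -0.09, 0.0, 0.0, 0.0, 1.0], [1.12, 3.34, -0.09, 0.0, 0.1, 0.1, 1.0]]
```

View pics/w15.png

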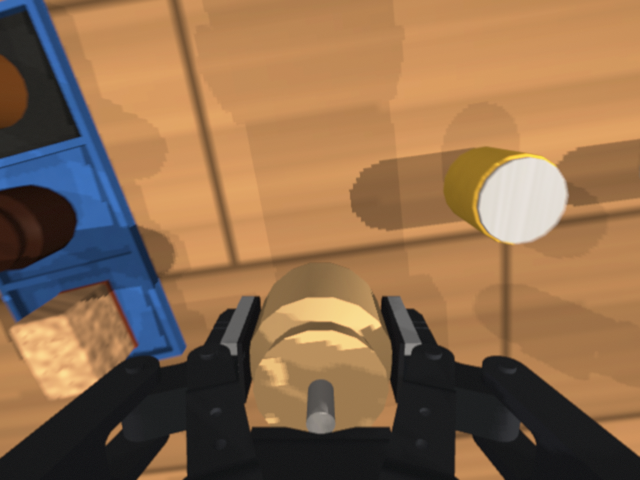

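Request:
servo_tool:
  plan:
    - [0.6,1.8,-0.3,0,0.1,0,1]
    - [1.1,3.4,-0.3,0,0.1,0,1]
    - [1.2,3.5,-0.2,0,0.1,0,1]
    - [1.2,3.5,-0.1,0,0.1,0,1]
    - [1.2,3.5,-0.1,0,0.1,0,1]

```text
clock: 32.72
eef_pos: [0.47, -0.0409, 0.114]
eef_rot: [0.998, -0.066, 0.006, -0.001]
ft_force: [1.4, 0.5, -0.8]
gripper_width: 0.564
```

Request:
servo_tool:
  plan:
    - [1.2,3.5,0,0,0,0,1]
    - [1.2,3.5,0,0,0,0,1]
    - [1.2,3.5,0,0,0,0,1]
    - [1.2,3.5,0,0,0,0,1]
    - [1.2,3.5,0,0,0,0,1]

```text
clock: 33.13
eef_pos: [0.505, -0.2308, 0.1111]
eef_rot: [0.998, -0.066, 0.005, -0.002]
ft_force: [0.9, -0.0, -0.8]
gripper_width: 0.564
```

```bash
python3 pl.py .5185 -.3297 .10 -98.4 1
```

```text
t 33.13 pos [ 0.505  -0.2308  0.1111] D 0.1 A 1.0 w 0.564 q [-0.65  0.18  1.74  0.01  1.21  1.05] F [ 0.9 -0.  -0.8]
[[0.88, 3.21, 0.36, -0.1, -0.2, 0.3, 1.0], [0.9, 3.2, 0.37, -0.1, -0.2, 0.2, 1.0], [0.9, 3.2, 0.37, -0.1, -0.2, 0.3, 1.0]]
```

Request:
servo_tool:
  plan:
    - [0.8,3.2,0.1,0,-0.2,0.3,1]
    - [0.7,2.6,0.1,0,-0.2,0.3,1]
    - [0.4,1.4,0,0,0,0.2,1]
    - [0.2,0.6,0,0,0,0,1]
    - [0,0,0,0,0,0,1]

```text
clock: 33.55
eef_pos: [0.5134, -0.3224, 0.1044]
eef_rot: [0.997, -0.078, 0.0, -0.002]
ft_force: [0.1, -0.2, -0.5]
gripper_width: 0.563
```

```bash
python3 pl.py .5185 -.3297 .02 -98.4 1 3
```

```text
t 33.55 pos [ 0.5134 -0.3224  0.1044] D 0.085 A 0.6 w 0.563 q [-0.76  0.32  1.59  0.    1.23  0.96] F [ 0.1 -0.2 -0.5]
[[0.2, 0.23, 2.81, -0.1, -0.0, -0.2, 1.0], [0.21, 0.22, 2.81, -0.1, -0.0, -0.2, 1.0], [0.2, 0.22, 2.82, -0.1, -0.0, -0.1, 1.0]]
```

Request:
servo_tool:
  plan:
    - [0.4,0.5,1.8,0,0,-0.2,1]
    - [0.2,0.3,2.4,0,0,-0.2,1]
    - [0,0.1,2.4,0,0,0,1]
    - [0,0,1.8,0,0,0,1]
    - [0,0,0,0,0,0,1]

```text
clock: 33.97
eef_pos: [0.5192, -0.327, 0.0177]
eef_rot: [0.997, -0.072, 0.001, -0.003]
ft_force: [-0.6, 0.6, -1.4]
gripper_width: 0.565
```

```bash
python3 pl.py .5185 -.3297 -.008 -98.4 1 2; python3 -c "
from h import *
save(cam('wrist'),'w16')"
```

```text
t 33.97 pos [ 0.5192 -0.327   0.0177] D 0.026 A 0.4 w 0.565 q [-0.76  0.45  1.61  0.01  1.08  0.95] F [-0.6  0.6 -1.4]
[[-0.02, 0.15, 1.28, -0.2, -0.0, 0.1, 1.0], [-0.01, 0.14, 1.28, -0.2, -0.1, 0.0, 1.0]]
```

View pics/w16.png

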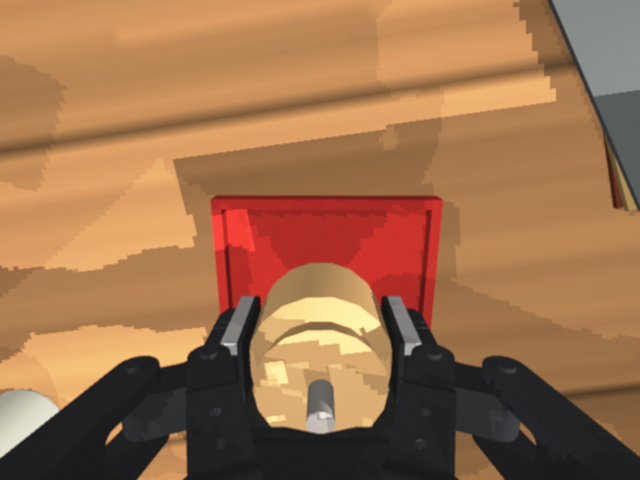

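The foot is over the bare red compartment. Contact is expected at TCP ≈ -16 mm.

Request:
servo_tool:
  plan:
    - [-0.1,0.2,1.1,-0.2,0,0,1]
    - [0,0.1,0.9,-0.2,0,0,1]
    - [0,0,0.4,0,0,0,1]
    - [0,0,0,0,0,0,1]

```text
clock: 34.35
eef_pos: [0.5207, -0.3298, -0.0028]
eef_rot: [0.997, -0.071, 0.003, 0.003]
ft_force: [0.5, -0.4, -1.1]
gripper_width: 0.567
```

Request:
servo_tool:
  plan:
    - [0,0,0.2,0,0,0,1]
    - [0,0,0.1,0,0,0,1]

```text
clock: 34.52
eef_pos: [0.5215, -0.3304, -0.0049]
eef_rot: [0.997, -0.071, 0.004, 0.003]
ft_force: [-0.1, 1.6, -0.7]
gripper_width: 0.566
```

Request:
servo_tool:
  plan:
    - [0,0,0.2,0,0,0,1]
    - [0,0,0.1,0,0,0,1]

```text
clock: 34.68
eef_pos: [0.5222, -0.3311, -0.0071]
eef_rot: [0.997, -0.071, 0.005, 0.004]
ft_force: [0.3, 0.8, -0.8]
gripper_width: 0.566
```

Request:
servo_tool:
  plan:
    - [0,0,0.15,0,0,0,1]
    - [0,0,0.05,0,0,0,1]

```text
clock: 34.85
eef_pos: [0.5225, -0.3315, -0.0088]
eef_rot: [0.997, -0.071, 0.005, 0.004]
ft_force: [0.1, -0.2, -0.5]
gripper_width: 0.566
```

Request:
servo_tool:
  plan:
    - [-0.4,-0.2,0.2,0.3,-0.5,0,1]
    - [0,0,0.1,0,0,0,1]

```text
clock: 35.02
eef_pos: [0.5187, -0.329, -0.0119]
eef_rot: [0.997, -0.071, 0.001, 0.001]
ft_force: [-0.6, -0.1, -0.3]
gripper_width: 0.564
```

Request:
servo_tool:
  plan:
    - [0,0,0.2,0,0,0,1]
    - [0,0,0.1,0,0,0,1]

```text
clock: 35.18
eef_pos: [0.5186, -0.329, -0.0151]
eef_rot: [0.997, -0.071, 0.001, 0.001]
ft_force: [0.2, 0.0, -1.0]
gripper_width: 0.566
```

Request:
servo_tool:
  plan:
    - [0,0,0.15,0,0,0,1]
    - [0,0,0.05,0,0,0,1]

```text
clock: 35.35
eef_pos: [0.5186, -0.3291, -0.017]
eef_rot: [0.997, -0.071, 0.001, 0.001]
ft_force: [-2.4, 1.3, 6.3]
gripper_width: 0.565
```

Request:
servo_tool:
  plan:
    - [0,0,0.15,0,0,0,1]
    - [0,0,0.05,0,0,0,1]

```text
clock: 35.52
eef_pos: [0.5189, -0.3293, -0.0169]
eef_rot: [0.998, -0.071, 0.001, 0.001]
ft_force: [-0.2, -0.6, -1.2]
gripper_width: 0.566
```

Contact. Release and retreat upward.

Request:
servo_tool:
  plan:
    - [0,0,0,0,0,0,0.35]
    - [0,0,0,0,0,0,0.2]
    - [0,0,0,0,0,0,0]
    - [0,0,0,0,0,0,0]
    - [0,0,0,0,0,0,0]

```text
clock: 35.93
eef_pos: [0.5194, -0.3298, -0.0168]
eef_rot: [0.998, -0.071, 0.001, 0.002]
ft_force: [0.1, -0.1, -0.3]
gripper_width: 0.999
```

Request:
servo_tool:
  plan:
    - [0,0,-1.5,0,0,0,0]
    - [0,0,-3,0,0,0,0]
    - [0,0,-3.5,0,0,0,0]
    - [0,0,-3.5,0,0,0,0]
    - [0,0,-3.0,0,0,0,0]

```text
clock: 36.35
eef_pos: [0.5131, -0.3238, 0.1221]
eef_rot: [0.997, -0.071, -0.007, -0.005]
ft_force: [0.1, -0.5, 0.6]
gripper_width: 1.0
```

Request:
servo_tool:
  plan:
    - [-0.5,0,-3.0,0,0,0,0]
    - [-0.5,0,-2.0,0,0,0,0]
    - [0,0,-0.5,0,0,0,0]
    - [0,0,0,0,0,0,0]
    - [0,0,0,0,0,0,0]

```text
clock: 36.77
eef_pos: [0.507, -0.3258, 0.1878]
eef_rot: [0.997, -0.071, -0.002, -0.001]
ft_force: [0.8, 0.0, -0.6]
gripper_width: 0.999
```

```bash
python3 - <<'E'
from h import *
from scipy.optimize import least_squares
s=read_state();print(s['clock'],s['eef_pos'],s['ft_force'])
cs={n:cam(n) for n in ['scene','side','wrist']}
for n,c in cs.items(): save(c,n+'F')
for n,c in cs.items():
    W=cloud(c).reshape(-1,3)
    for o,(x,y,r,a,b) in {'amber':(.5605,.324,.025,.02,.05),'dark':(.475,.315,.025,.02,.045),'green':(.431,-.317,.025,.02,.05),'pale':(.5145,-.329,.025,.02,.045)}.items():
        D=np.hypot(W[:,0]-x,W[:,1]-y);P=W[(D<.035)&(W[:,2]>a)&(W[:,2]<b)]
        if len(P)<30:continue
        q=least_squares(lambda p:np.hypot(P[:,0]-p[0],P[:,1]-p[1])-r,[x,y],loss='soft_l1',f_scale=.001)
        t=W[(D<.02)&(W[:,2]<.1)][:,2];print(n,o,q.x.round(4),'top',np.percentile(t,50).round(4),len(P))
E
```

```text
36.7667 [ 0.50695664 -0.32584031  0.18780521] [ 0.84973897  0.00095874 -0.57246753]
scene amber [0.562  0.3233] top 0.0754 161
scene dark [0.4738 0.3139] top 0.0631 138
scene green [ 0.4311 -0.3199] top 0.0738 157
scene pale [ 0.5139 -0.3302] top 0.0629 133
side amber [0.5619 0.3259] top 0.075 230
side dark [0.4737 0.3165] top 0.064 198
side green [ 0.4317 -0.3173] top 0.0757 283
side pale [ 0.5151 -0.3274] top 0.0637 236
wrist green [ 0.433  -0.3187] top 0.0747 563
wrist pale [ 0.5163 -0.3291] top 0.0628 166
```

View pics/sceneF.png

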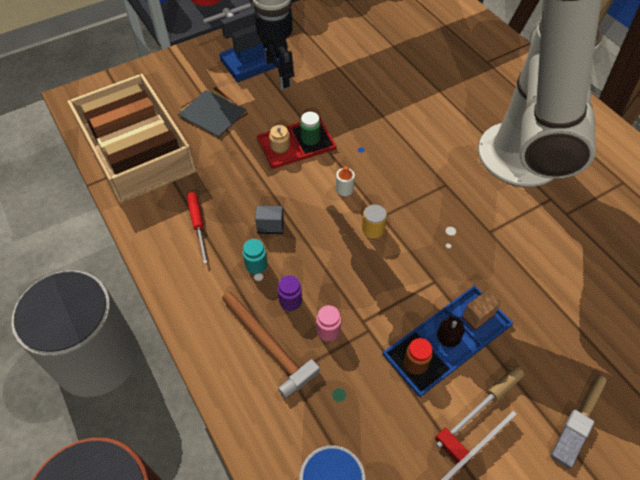

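View pics/sideF.png

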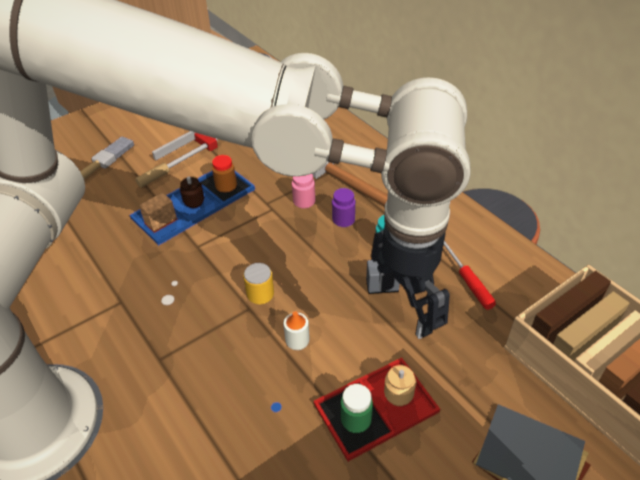

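View pics/wristF.png

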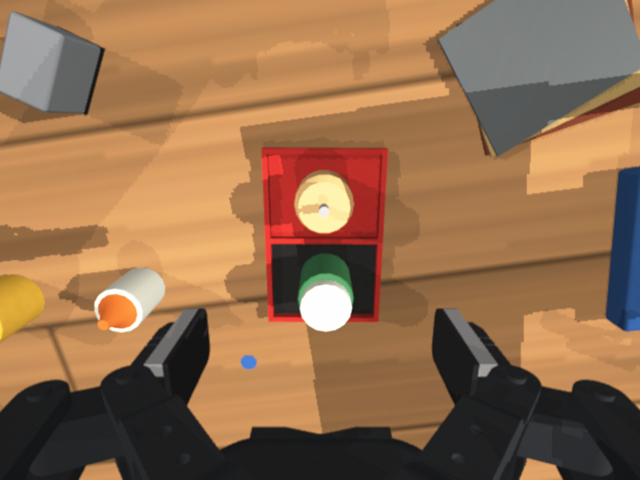

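The views show:
- **Scene:** all five items upright in their own compartments. Blue tray: amber (419,357) on black, dark foot (451,332), cork (482,309). Red tray: pale foot (279,138), green jar (310,128) on black.
- **Left alone:** grey block, tin, bottle and look-alikes are at their original pixels.
- **Heights:** tops are about 75 mm (jars) and 63 mm (feet), as they should be on a 3 mm floor.

Handing in.

```bash
python3 -c "
from h import *
print(close_job())"
```

```text
the job is handed in; nothing more can be done
None
```

Both kits are made up and the job is handed in, at about 37 s of the 136 s allowed.

- **Blue tray:** the amber jar stands on the black rubber, the dark foot in the middle compartment and the cork block in the end one.
- **Red tray:** the green jar stands on the black rubber and the pale foot in the bare compartment.
- **Last checks:** I measured the tops at about 75 mm for the jars, 63 mm for the feet and 59 mm for the cork. All five things are therefore upright on the 3 mm tray floors, each 1–4 mm from the centre of its compartment. The camera views agreed to about 2–4 mm, which is near the calibration error. The grey block, tin, bottle and look-alikes stand at their original places in the final pictures.

**What disagreed:**
- **Reach of the fingers:** the cameras showed the fingertips about 38 mm further back than the reported tool point implies.
- **Effect on the first two grasps:** the amber jar was lifted by its lid, but I set it down gently and it stands upright. The dark foot was first gripped by its tapered top, so I put it back upright about 6 mm from where it stood and gripped it lower.
- **Forces:** the wrist force peaked at about 19 N in the readings I saw, a short upward push while the gripper closed on the dark foot.

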